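Load washed boards into the turning drying rack

ROBOT

A 7-joint arm with a two-finger parallel gripper is mounted at the origin on the work surface; the furniture and walls round the work are solid. World frame = base frame: x ahead of the robot, y to its left, z up, the work surface at z = 0. Lengths are in m, angles in rad, forces in N, time in s.
With the tool pointing down it reaches from about 0.425 to 1.025 m from the base axis. Payload 9.4 kg.
Tool frame: the origin (TCP) lies at the very end of the fingers, on their centre line; the grasp point (between the pads) lies 19 mm behind it (r.grip_point_offset is the distance from the TCP to the grasp point, in m); z points along the fingers, y is the line along which they close (so a half turn about z gives the same grasp; the last joint's range is limited). The gripper opens to 85 mm and grips with 20 to 120 N. Pads are 22 mm wide; open, the fingers measure 114 mm over their backs; the gripper's body (76 mm by 85 mm) begins 54 mm behind the grasp point. The pads swing forward as they close: fully open they stand 13 mm farther back than shut.
Start: joints at [1.171, 0.599, -0.003, 1.599, 0.002, 0.943, -0.08], TCP at [0.23, -0.688, 0.231] pointing down, gripper open.
Joint ranges: [-2.57, 2.57], [-0.35, 1.97], [-1.29, 1.29], [0.11, 2.56], [-1.05, 4.19], [0.11, 1.86], [-2.63, 2.63]. Speed limits (rad/s): [2.22, 2.22, 3.01, 3.01, 3.14, 3.14, 3.14].

INTERFACE

Orientations are given as a unit quaternion [x, y, z, w].
In Python, from workcell import r gives the robot as it stands.
- The arm moves only by the shell command python3 -m pendant 'ROWS' [FORCE]. ROWS is JSON, a list of rows, each a list of 7 numbers: the closure, from 0 (fully open) to 1 (shut), then the shift along the tool's x, y, z in cm, then the turn, a rotation vector about the tool's x, y, z in rad. A call has 1 to 20 rows; each row is the pose to reach, as a shift and turn from the pose commanded when the call began, along the tool's axes at that moment; what a row does not reach only later rows make up. A row lasts 1/10 s, in which the tool goes at most 50 mm and 8.59 degrees, less where a joint would pass 70% of its speed; a pose out of reach is approached as far as the arm can. A call with a gripper value outside its range is refused whole. The fingers move at their own pace and stop on an object; FORCE is the grip in N (left out, the last holds). Time passes only in rows, so rows that repeat a pose let the fingers close. It gives the time, the measured TCP pose, the force, the opening and the grip force at its end, in the units of the state.
- r.state(): the state, without advancing time (a new reading comes with each control period).
- r.camera(name): name is "scene" or "side" or "wrist"; returns the picture (384x512x3 uint8, red, green, blue); there is no depth.
- r.get_calibration(name): a dict with "mtx" (3x3 intrinsics, pixels), "position" and "attitude" of the camera in the world. Camera axes: x right, y up, looking along -z (the intrinsics and any distortion apply to the point x, -y, -z); pixel columns grow to the right and rows downward; lengths in m; the calibration is good to about 2 mm. A picture is of the moment at which its call begins: read the wrist's pose just before it. get_calibration takes no time and is no camera call; for the wrist camera it gives the pose at the moment of the call.
- r.job_done(): hands the job in; it is judged then, once.
The state is a dict: "t": time; "q": joint angles; "dq": joint speeds; "tau": joint torques, N m; "eef_pos": TCP position; "tool_rot": TCP orientation; "ft_force": force on the tool from outside, world axes, zero at the start; "wrist_torque": the same for the moment, N m; "gripper_width": finger opening in m; "gripper_force": force on a finger pad.
Only numpy, scipy, OpenCV 4.12 (cv2) and the standard library are available. Lean on these libraries where they do the work, as an engineer would, in place of code of your own. Each camera call takes 0.05 s, during which the arm holds its last target. There are 200 camera calls.

TASK

Get the washed circuit boards drying. First turn the rack by its red knob to the loading stop, where its slots point straight toward and away from you, and let the plunger drop home; then, with the rack locked there, stand every blue board carrier on its short end in a slot of the white rack, one to a slot, fully home. Last, lift the plunger, turn the loaded rack round to the drying stop, where the slots line up with the fan, and let the plunger drop home again, leaving all carriers standing in their slots and the other things on the table undisturbed.

Things in the scene. Friction and masses are not known exactly. Their poses are not given: they have to be found in the camera images.
- carrier0_center (a point): board carrier: flat blue frame 96 x 60 x 16 mm (long side along its x, 60 mm side along its y, thickness along z) with a green circuit board in it, 0.12 kg, lying flat at the start. This point is its centre, 8 mm above its underside. Either end may go down and either face forward. Can be gripped by its two long edges, 60 mm apart, near one end. May be absent
- carrier1_center (a point): board carrier: flat blue frame 96 x 60 x 16 mm (long side along its x, 60 mm side along its y, thickness along z) with a green circuit board in it, 0.12 kg, lying flat at the start. This point is its centre, 8 mm above its underside. Either end may go down and either face forward. Can be gripped by its two long edges, 60 mm apart, near one end. May be absent
- carrier2_center (a point): board carrier: flat blue frame 96 x 60 x 16 mm (long side along its x, 60 mm side along its y, thickness along z) with a green circuit board in it, 0.12 kg, lying flat at the start. This point is its centre, 8 mm above its underside. Either end may go down and either face forward. Can be gripped by its two long edges, 60 mm apart, near one end. May be absent
- carrier3_center (a point): board carrier: flat blue frame 96 x 60 x 16 mm (long side along its x, 60 mm side along its y, thickness along z) with a green circuit board in it, 0.12 kg, lying flat at the start. This point is its centre, 8 mm above its underside. Either end may go down and either face forward. Can be gripped by its two long edges, 60 mm apart, near one end. May be absent
- slot0 (a point): centre of a carrier that is fully home in slot 0 of the white rack; axes are the rack's: x across the slots (to the robot's left at the loading stop), y along them, z up. Slot 0 is farthest right at the loading stop. A carrier stands on a 60 mm end, its long side upright but leaning 15 degrees (0.262 rad) to the rack's +x at the top; slide it in along that lean
- slot1 (a point): centre of a carrier that is fully home in slot 1 of the white rack; axes are the rack's: x across the slots (to the robot's left at the loading stop), y along them, z up. Slots are 44 mm apart along the rack's x. Each is 20 mm wide for the 16 mm carrier and 66 mm long for its 60 mm side
- slot2 (a point): centre of a carrier that is fully home in slot 2 of the white rack; axes are the rack's: x across the slots (to the robot's left at the loading stop), y along them, z up. Each slot is 32 mm deep with flared lips (32 mm apart at the top) up to 46 mm above its floor; its end walls stand 38 mm above the floor, all measured along the lean
- slot3 (a point): centre of a carrier that is fully home in slot 3 of the white rack; axes are the rack's: x across the slots (to the robot's left at the loading stop), y along them, z up. Slot 3 is farthest left at the loading stop. The white rack rests on a turntable and turns with joint rack
- turn_axis (a point): point on the vertical axis about which the rack turns, 85 mm above the worktop (knob height with the plunger home). Fixed to the grey base (200 mm across), z up, x roughly away from the robot. A black fan (box 34 x 128 x 142 mm high) stands on the base at +63 degrees round the axis, its near face 200 mm from the axis. Between robot and rack a soldering station holds an iron whose end rises to 230 mm
- knob (a point): centre of the red round knob (26 mm across, 27 mm tall) of the sprung plunger on the rack's arm, 130 mm from the turning axis, 85 mm above the worktop with the plunger home. In the turn_axis frame it stands at -120 degrees round the axis at the loading stop, -57 at the drying stop. A bush 20 mm across under it ends 57 mm above the worktop. Lift to unlock, carry it round to turn the rack
- rack (a joint): turn of the rack about the vertical axis, rad, counter-clockwise from above: 0 = loading stop, 1.10 = drying stop (slots in line with the fan's air); ends at -0.1 and 1.20. A pocket with the plunger home holds it within 0.015; light friction, it stays where it is left
- plunger (a joint): lift of the plunger, m: 0 = home in a pocket, 0.012 = pin resting on the index ring between the pockets (as at the start), 0.020 = fully lifted; the pin is free of a pocket above 0.012. A spring pulls it down with 4.5 N at 0 and 7.5 N at 0.020, so it drops home by itself when let go over a pocket
- tape_roll: black roll of tape lying flat, 65 mm across, 19 mm high; bystander, leave it where it is; origin at the centre of its underside
- solder_spool: standing solder reel, 61 x 57 x 70 mm; bystander, leave it where it is; origin at the centre of its underside
- flux_pot: white and red screw pot, 53 mm across, 50 mm high; bystander, leave it where it is; origin at the centre of its underside
Not all that is in view belongs to the job. Leave any pink look-alike of the part that bears carrier0_center alone. Leave any yellow look-alike of the part that bears carrier3_center alone.

How it is judged:
On the way, in this order (a step that is already met when the one before it is completed fails the run):
1. the rack stands locked at the loading stop (value of joint rack between -0.04 and 0.04 rad and value of joint plunger below 0.004 m), for 0.2 s.
2. every carrier stands fully home in a slot while the rack is locked at the loading stop (all of step 1 and (distance between carrier0_center and slot0 below 0.01 m or distance between carrier0_center and slot1 below 0.01 m or distance between carrier0_center and slot2 below 0.01 m or distance between carrier0_center and slot3 below 0.01 m) and angle between the y axis of each of carrier0_center, carrier1_center, carrier2_center, carrier3_center and the y axis of slot0, either way round below 0.12 rad and angle between the z axis of each of carrier0_center, carrier1_center, carrier2_center, carrier3_center and the x axis of slot0, either way round below 0.5 rad and (distance between carrier1_center and slot0 below 0.01 m or distance between carrier1_center and slot1 below 0.01 m or distance between carrier1_center and slot2 below 0.01 m or distance between carrier1_center and slot3 below 0.01 m) and (distance between carrier2_center and slot0 below 0.01 m or distance between carrier2_center and slot1 below 0.01 m or distance between carrier2_center and slot2 below 0.01 m or distance between carrier2_center and slot3 below 0.01 m) and (distance between carrier3_center and slot0 below 0.01 m or distance between carrier3_center and slot1 below 0.01 m or distance between carrier3_center and slot2 below 0.01 m or distance between carrier3_center and slot3 below 0.01 m)), for 0.2 s.
3. the loaded rack stands locked at the drying stop (value of joint rack between 1.06 and 1.14 rad and value of joint plunger below 0.004 m and (distance between carrier0_center and slot0 below 0.01 m or distance between carrier0_center and slot1 below 0.01 m or distance between carrier0_center and slot2 below 0.01 m or distance between carrier0_center and slot3 below 0.01 m) and angle between the y axis of each of carrier0_center, carrier1_center, carrier2_center, carrier3_center and the y axis of slot0, either way round below 0.12 rad and angle between the z axis of each of carrier0_center, carrier1_center, carrier2_center, carrier3_center and the x axis of slot0, either way round below 0.5 rad and (distance between carrier1_center and slot0 below 0.01 m or distance between carrier1_center and slot1 below 0.01 m or distance between carrier1_center and slot2 below 0.01 m or distance between carrier1_center and slot3 below 0.01 m) and (distance between carrier2_center and slot0 below 0.01 m or distance between carrier2_center and slot1 below 0.01 m or distance between carrier2_center and slot2 below 0.01 m or distance between carrier2_center and slot3 below 0.01 m) and (distance between carrier3_center and slot0 below 0.01 m or distance between carrier3_center and slot1 below 0.01 m or distance between carrier3_center and slot2 below 0.01 m or distance between carrier3_center and slot3 below 0.01 m)), for 0.2 s.
At the end, for the whole second after the job is handed in: the rack is at the drying stop (joint 1.06 to 1.14 rad) with the plunger home (under 4 mm); every carrier present stands in a slot with its centre within 10 mm of that slot's point, its short side along the slot within 0.12 rad, upright but for the lean (all of step 3); the robot touches nothing.
It fails at once if a bystander (tape roll, solder reel, flux pot) is moved by more than 4 cm (distance of any of tape_roll, solder_spool, flux_pot from where it was at the start of the episode above 0.04 m).
Of carrier0, carrier1, carrier2, carrier3 only 3 to 4 are there at a start; the rules pass over those that are not, and their reading is None.
At some moment in a run one of carrier0, carrier1, carrier2, carrier3 may be knocked a few centimetres aside while the robot is not near it.
It also fails if it takes over 210 s, if anything falls off the work surface, if the arm or the gripper's body presses on something with over 40 N, if the wrist force passes 120 N, or if a joint passes its speed limit or range.

## Working session

There is one attempt and no reset: what is moved stays moved. The work goes in short steps, Python scripts to look and compute and a shell command to move; the robot and the scene stay as the last step left them, time stands still between calls to the robot, and variables do not carry over. Pictures are saved under pics/ and viewed, at most 14 in all, crops included, and the job is handed in when it is done.

```bash
mkdir -p pics; ls
python3 - <<'E'
from workcell import r
import cv2,numpy as np
for n in("scene","side","wrist"):
    im=r.camera(n); cv2.imwrite(f"pics/{n}0.png",im[:,:,::-1]); c=r.get_calibration(n); print(n,c)
s=r.state();print(s['t'],s['eef_pos'],s['tool_rot'],s['gripper_width'],r.grip_point_offset)
a=[cv2.imread(f"pics/{n}0.png") for n in("scene","side")]
E
```

```text
pics
scene {'mtx': array([[478.37108826,   0.        , 245.59321727],
       [  0.        , 478.37108826, 187.86481741],
       [  0.        ,   0.        ,   1.        ]]), 'position': array([ 0.80914435, -0.71974694,  1.5239171 ]), 'attitude': array([0.23257461, 0.03629977, 0.16182582, 0.95833386])}
side {'mtx': array([[367.94835203,   0.        , 258.80203807],
       [  0.        , 367.94835203, 192.82051608],
       [  0.        ,   0.        ,   1.        ]]), 'position': array([-0.17565178,  0.09752501,  0.96375037]), 'attitude': array([-0.22434671,  0.27146306,  0.71816364, -0.6001811 ])}
wrist {'mtx': array([[274.84744699,   0.        , 258.58678116],
       [  0.        , 274.84744699, 190.49169819],
       [  0.        ,   0.        ,   1.        ]]), 'position': array([ 0.29890319, -0.6638862 ,  0.37358552]), 'attitude': array([-0.11781971,  0.08535872, -0.57807225,  0.80291025])}
0.15 [ 0.22988199 -0.68722386  0.23062897] [ 9.86993246e-01  1.60760657e-01 -1.55661904e-04 -5.65099563e-04] 0.08493655271017206 0.0187
```

View pics/scene0.png

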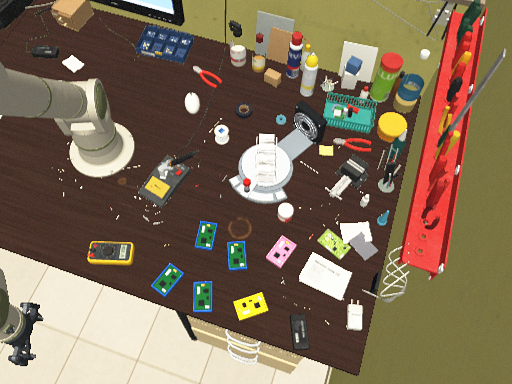

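View pics/side0.png

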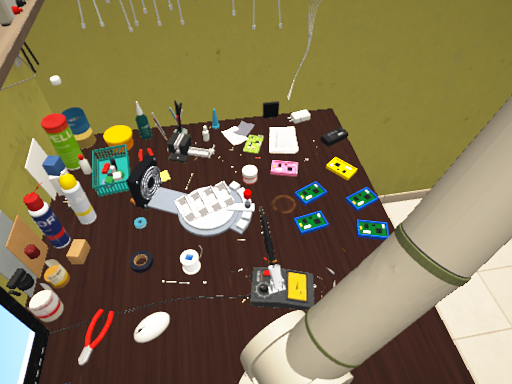

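The scene view shows four blue carriers at about (206,235), (237,255), (168,280) and (203,296). The pink and yellow look-alikes are at (282,250) and (250,306), the rack is at (266,165) and the red knob at (247,184).

```bash
cat > h.py <<'E'
import numpy as np,cv2
from scipy.spatial.transform import Rotation as R
def ray(c,uv):
    uv=np.atleast_2d(uv).astype(float);K=c['mtx']
    d=np.c_[(uv[:,0]-K[0,2])/K[0,0],-(uv[:,1]-K[1,2])/K[1,1],-np.ones(len(uv))]
    return c['position'],R.from_quat(c['attitude']).apply(d)
def onz(c,uv,z):
    p,d=ray(c,uv);return p+d*((z-p[2])/d[:,2])[:,None]
def tri(c1,u1,c2,u2):
    A=[];b=[]
    for c,u in((c1,u1),(c2,u2)):
        p,d=ray(c,u);d=d[0]/np.linalg.norm(d[0]);M=np.eye(3)-np.outer(d,d);A.append(M);b.append(M@p)
    x=np.linalg.solve(A[0]+A[1],b[0]+b[1]);return x
def proj(c,P):
    q=R.from_quat(c['attitude']).inv().apply(np.atleast_2d(P)-c['position']);K=c['mtx']
    return np.c_[K[0,0]*q[:,0]/-q[:,2]+K[0,2],-K[1,1]*q[:,1]/-q[:,2]+K[1,2]]
def blobs(im,lo,hi,amin):
    h=cv2.cvtColor(im,cv2.COLOR_BGR2HSV);m=cv2.inRange(h,lo,hi)
    m=cv2.morphologyEx(m,cv2.MORPH_CLOSE,np.ones((3,3)))
    return [k for k in cv2.findContours(m,cv2.RETR_EXTERNAL,cv2.CHAIN_APPROX_NONE)[0] if cv2.contourArea(k)>amin]
def carriers(im,c,z=.016,amin=100):
    out=[]
    for k in blobs(im,(95,120,60),(125,255,255),amin):
        P=onz(c,k[:,0,:],z)[:,:2]
        (x,y),(w,h),a=cv2.minAreaRect((P*1000).astype(np.float32))
        if w<h:w,h,a=h,w,a+90
        out.append((x/1000,y/1000,w,h,(a+90)%180-90))
    return out
E
python3 - <<'E'
from h import *
from workcell import r
C={}
for n in("scene","side"):
    im=cv2.imread(f"pics/{n}0.png");c=r.get_calibration(n);C[n]=c
    for o in carriers(im,c,amin=60):
        if 30<o[3]<90:print(n,np.round(o,3))
    for k in blobs(im,(0,150,100),(6,255,255),12)+blobs(im,(174,150,100),(180,255,255),12):
        m=cv2.moments(k);print(n,'red',m['m10']/m['m00'],m['m01']/m['m00'],m['m00'])
def crop(n,x,y,w,h):
    im=cv2.imread(f"pics/{n}0.png")[y:y+h,x:x+w];return cv2.resize(im,(400,600*400//400*h//w*2//3),interpolation=cv2.INTER_CUBIC)
a=cv2.resize(cv2.imread("pics/scene0.png")[95:215,220:340],(400,400),interpolation=2)
b=cv2.resize(cv2.imread("pics/side0.png")[140:260,135:255],(400,400),interpolation=2)
cv2.imwrite("pics/crop1.png",np.hstack([a,b]))
E
```

```text
scene [  0.56   -0.394  98.99   59.688 -68.032]
scene [ 0.434 -0.38  97.865 63.681 72.662]
scene [  0.617  -0.23  100.759  60.282 -66.878]
scene [  0.495  -0.197 100.671  61.717 -80.704]
scene [  1.035   0.662 140.174  81.62   81.577]
scene [ 0.561  0.634 51.054 48.099 19.379]
scene red 246.43169398907102 181.95628415300544 30.5
scene red 178.4301075268817 172.0537634408602 15.5
scene red 356.96449704142015 144.01775147928993 169.0
scene red 353.1803278688525 108.28961748633878 30.5
scene red 208.94047619047618 77.74880952380951 140.0
scene red 391.290113452188 61.831982712047534 308.5
scene red 259.1709401709401 35.78632478632478 19.5
scene red 296.50850340136054 38.205782312925166 98.0
scene red 441.92225268325893 153.36705549284164 9301.5
scene red 431.82051282051276 197.52884615384616 52.0
scene red 444.5291005291005 147.64550264550263 31.5
side [  0.557   0.579  46.911  36.818 -57.749]
side [  0.428  -0.379 100.785  71.626  72.559]
side [ 0.589  0.344 34.467 33.547 15.899]
side [ 0.616  0.617 66.034 51.706 31.869]
side [  0.49   -0.196 103.151  69.432 -80.316]
side [  0.664   0.
[... 231 characters left out ...]
579780755177 328.79293544457977 410.5
side red 51.05333333333333 312.2933333333333 25.0
side red 265.81481481481484 272.6543209876543 27.0
side red 29.68733850129199 248.89405684754522 64.5
side red 57.86111111111111 234.7222222222222 30.0
side red 33.002164502164504 201.3253968253968 231.0
side red 247.39939939939939 193.5285285285285 55.5
side red 105.43617021276596 168.0212765957447 47.0
side red 80.3205128205128 156.74358974358972 13.0
side red 140.29629629629628 154.39814814814815 36.0
side red 149.9710144927536 151.58695652173913 23.0
side red 53.866851595006935 122.86823855755894 360.5
side red 16.146031746031746 9.45079365079365 52.5
side red 55.66666666666666 235.85333333333332 25.0
```

View pics/crop1.png

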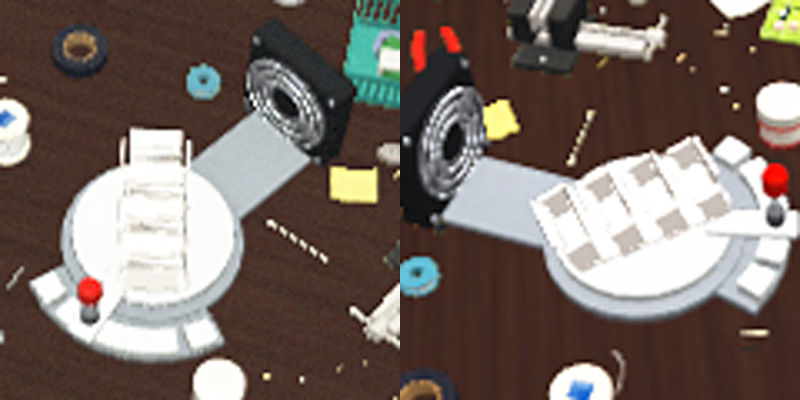

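The crops show the rack arm with its red knob at scene (246,182) / side (247,193). The fan hub is at scene (306,125) / side (152,182), and the white turntable disc is centred near scene (266,165).

Run:
```python
from h import *
from workcell import r
from scipy.optimize import least_squares
S,D=r.get_calibration("scene"),r.get_calibration("side")
k=tri(S,(246.4,182),D,(247.4,193.5));f=tri(S,(306.1,125),D,(152.1,182));print('knob',k,'hub',f)
for n,c in(("scene",S),("side",D)):
    im=cv2.imread(f"pics/{n}0.png")
    h=cv2.cvtColor(im,cv2.COLOR_BGR2HSV);m=cv2.inRange(h,(0,0,110),(180,60,255));m=cv2.morphologyEx(m,cv2.MORPH_OPEN,np.ones((3,3)))
    ks=cv2.findContours(m,0,cv2.CHAIN_APPROX_NONE)[0];c0=proj(c,[.71,.04,.02])[0] if 0 else ((266,165) if n=="scene" else (207,210))
    kk=[q for q in ks if cv2.pointPolygonTest(q,(float(c0[0]),float(c0[1])),False)>=0][0][:,0,:]
    for z in(.0,.02,.03):
        P=onz(c,kk,z)[:,:2]
        s=least_squares(lambda x:np.hypot(*(P-x[:2]).T)-x[2],[*onz(c,c0,z)[0][:2],.1],loss='cauchy',f_scale=.002)
        print(n,z,s.x,(abs(s.fun)<.003).mean())
```

```text
knob [ 0.57217564 -0.00451428  0.10113232] hub [0.69647363 0.29503714 0.0813238 ]
scene 0.0 [0.59998696 0.1315258  0.10005221] 0.2631578947368421
scene 0.02 [0.60273768 0.1203683  0.0987504 ] 0.2631578947368421
scene 0.03 [0.60411301 0.11478933 0.09809952] 0.2631578947368421
side 0.0 [0.6241061  0.10865768 0.11894367] 0.1875
side 0.02 [0.60750026 0.10837069 0.1165007 ] 0.1875
side 0.03 [0.5892959  0.11801499 0.10244117] 0.28125
```

```bash
cat >> h.py <<'E'
def tool(yh,tilt=0,th=None):
    """tool rotation: closing axis heading yh (deg); tilt deg about y: + moves fingertips toward tool-x heading (yh+90)"""
    a=np.radians(yh);y=np.array([np.cos(a),np.sin(a),0]);x=np.array([-np.sin(a),np.cos(a),0]);
    B=R.from_matrix(np.c_[x,y,[0,0,-1]])
    return B*R.from_euler('y',tilt,degrees=True)
def plan(s,p,Rt):
    R0=R.from_quat(s['tool_rot']);d=R0.inv().apply(np.array(p)-s['eef_pos'])*100;v=(R0.inv()*Rt).as_rotvec()
    print('shift',np.round(d,2),'turn',np.round(v,3),'rows>=',max(np.linalg.norm(d)/5,np.degrees(np.linalg.norm(v))/8.59))
def show(s,*a):
    print(round(s['t'],2),np.round(s['eef_pos'],4),np.round(R.from_quat(s['tool_rot']).as_matrix().T,3).tolist(),'F',np.round(s['ft_force'],1),'w',round(s['gripper_width'],4),round(s['gripper_force'],1),'q',np.round(s['q'],2))
E
python3 - <<'E'
from h import *
from workcell import r
S,D=r.get_calibration("scene"),r.get_calibration("side")
for u in((193,152),(196,152),(190,155)):print('iron',tri(S,u,D,(262,207)))
print(onz(S,[(150,195),(180,160),(190,180),(165,165)],.0))
s=r.state();plan(s,(.573,-.03,.30),tool(-14));plan(s,(.4,-.55,.32),tool(-45))
a=cv2.resize(cv2.imread("pics/scene0.png")[130:220,130:220],(400,400),interpolation=2)
b=cv2.resize(cv2.imread("pics/side0.png")[195:315,225:345],(400,400),interpolation=2)
cv2.imwrite("pics/crop2.png",np.hstack([a,b]))
E
```

```text
iron [ 0.40227245 -0.02146769  0.23386081]
iron [ 0.40833565 -0.0194216   0.22951314]
iron [ 0.39948683 -0.02706672  0.23135385]
[[ 0.24976701 -0.11479036  0.        ]
 [ 0.29457934  0.05353571  0.        ]
 [ 0.36096214 -0.01193224  0.        ]
 [ 0.25089287  0.01571953  0.        ]]
shift [ 53.39 -51.44  -6.88] turn [-1.000e-03 -0.000e+00 -1.004e+00] rows>= 14.892756716314125
shift [20.49 -7.63 -8.93] turn [-0.001 -0.    -0.462] rows>= 4.722613895209976
```

View pics/crop2.png

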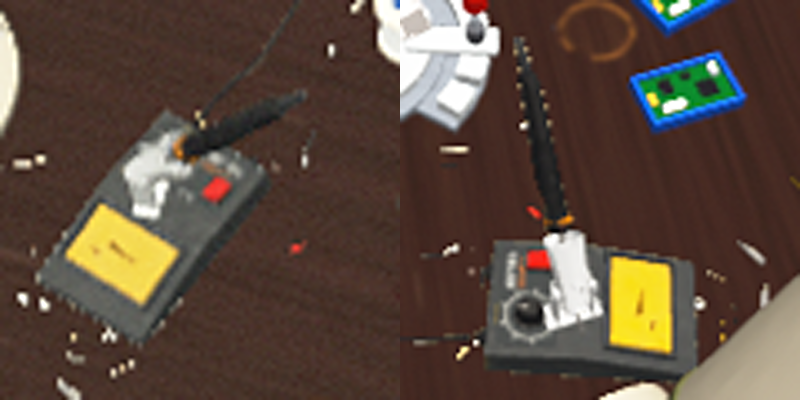

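The iron's end shows at scene (198,151) / side (261,207), which puts it at about (0.41, -0.02, 0.23). I'll go above the knob, keeping high.

```bash
python3 -m pendant '[[0,20,-19,-6.9,0,0,-0.37],[0,53.4,-51.4,-6.9,0,0,-1.004],[0,53.4,-51.4,-6.9,0,0,-1.004],[0,53.4,-51.4,-6.9,0,0,-1.004],[0,53.4,-51.4,-6.9,0,0,-1.004],[0,53.4,-51.4,-6.9,0,0,-1.004],[0,53.4,-51.4,-6.9,0,0,-1.004],[0,53.4,-51.4,-6.9,0,0,-1.004],[0,53.4,-51.4,-6.9,0,0,-1.004],[0,53.4,-51.4,-6.9,0,0,-1.004],[0,53.4,-51.4,-6.9,0,0,-1.004],[0,53.4,-51.4,-6.9,0,0,-1.004],[0,53.4,-51.4,-6.9,0,0,-1.004],[0,53.4,-51.4,-6.9,0,0,-1.004],[0,53.4,-51.4,-6.9,0,0,-1.004],[0,53.4,-51.4,-6.9,0,0,-1.004],[0,53.4,-51.4,-6.9,0,0,-1.004],[0,53.4,-51.4,-6.9,0,0,-1.004],[0,53.4,-51.4,-6.9,0,0,-1.004],[0,53.4,-51.4,-6.9,0,0,-1.004]]'
python3 - <<'E'
from h import *
from workcell import r
c=r.get_calibration("wrist");im=r.camera("wrist");cv2.imwrite("pics/w1.png",im[:,:,::-1]);print(c)
import pickle;pickle.dump(c,open("w1.pkl","wb"));show(r.state())
E
```

```text
t: 2.15
eef_pos: [0.5729, -0.0321, 0.3002]
tool_rot: [0.789, 0.615, -0.0, 0.0]
ft_force: [0.3, -0.0, -0.4]
gripper_width: 0.0853
gripper_force: 0.0
{'mtx': array([[274.84744699,   0.        , 258.58678116],
       [  0.        , 274.84744699, 190.49169819],
       [  0.        ,   0.        ,   1.        ]]), 'position': array([0.59028672, 0.03932001, 0.44318183]), 'attitude': array([-0.14473404,  0.01785993, -0.12150363,  0.98181971])}
2.2 [ 0.5731 -0.0319  0.3003] [[0.243, 0.97, -0.0], [0.97, -0.243, 0.0], [-0.0, -0.0, -1.0]] F [-0.8 -0.2  0.1] w 0.0855 0.0 q [ 0.27  0.37 -0.42  1.85  0.18  0.96 -0.48]
```

View pics/w1.png

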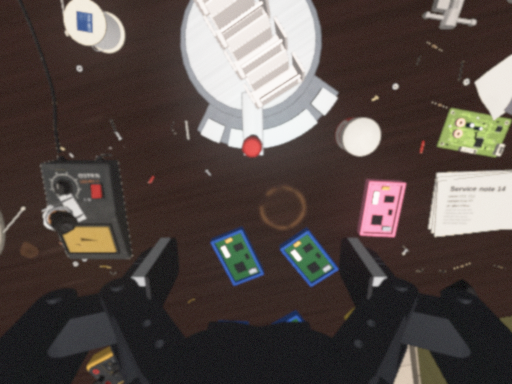

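The wrist view shows the knob at (253,146). The turntable disc spans columns 181–321, and the two upper carriers are at (237,257) and (309,258).

Run:
```python
from h import *
import pickle
from scipy.optimize import least_squares
c=pickle.load(open("w1.pkl","rb"));im=cv2.imread("pics/w1.png")
k=max(blobs(im,(0,150,90),(8,255,255),60)+blobs(im,(172,150,90),(180,255,255),60),key=lambda k:-abs(k[:,0,1].mean()-146)-abs(k[:,0,0].mean()-253))
(u,v),rad=cv2.minEnclosingCircle(k);print('knobpx',u,v,rad)
for z in(.097,.105,.11):print(z,onz(c,(u,v),z)[0])
h=cv2.cvtColor(im,cv2.COLOR_BGR2HSV);m=cv2.inRange(h,(0,0,95),(180,70,255));m=cv2.morphologyEx(m,cv2.MORPH_OPEN,np.ones((3,3)))
q=[q for q in cv2.findContours(m,0,cv2.CHAIN_APPROX_NONE)[0] if cv2.pointPolygonTest(q,(210.,60.),False)>=0][0][:,0,:]
q=q[(q[:,1]<105)&(q[:,1]>2)]
for z in(.0,.01,.02,.03):
    P=onz(c,q,z)[:,:2];f=least_squares(lambda x:np.hypot(*(P-x[:2]).T)-x[2],[.6,.118,.1],loss='cauchy',f_scale=.001);print(z,f.x,(abs(f.fun)<.002).mean(),len(q))
for o in carriers(im,c,amin=300):print(np.round(o,3))
```

```text
knobpx 251.6212158203125 147.757568359375 8.908164978027344
0.097 [ 0.57007254 -0.00534043  0.097     ]
0.105 [ 0.57053967 -0.00430836  0.105     ]
0.11 [ 0.57083163 -0.00366331  0.11      ]
0.0 [0.59981327 0.12547297 0.10224469] 0.8349056603773585 212
0.01 [0.59959841 0.12352722 0.09993783] 0.8349056603773585 212
0.02 [0.59938356 0.12158138 0.09763101] 0.8349056603773585 212
0.03 [0.59916873 0.11963546 0.09532422] 0.8349056603773585 212
[  0.614  -0.227 102.636  62.498 -66.599]
[  0.493  -0.195 100.868  63.453 -80.615]
```

```bash
python3 -m pendant '[[0,2.6,-0.9,3,0,0,0],[0,2.6,-0.9,7,0,0,0],[0,2.6,-0.9,11,0,0,0],[0,2.6,-0.9,14,0,0,0],[0,2.6,-0.9,17,0,0,0],[0,2.6,-0.9,19,0,0,0],[0,2.6,-0.9,20.5,0,0,0],[0,2.6,-0.9,21.5,0,0,0],[0,2.6,-0.9,22.2,0,0,0],[0,2.6,-0.9,22.2,0,0,0],[0.5,2.6,-0.9,22.2,0,0,0],[0.7,2.6,-0.9,22.2,0,0,0],[1,2.6,-0.9,22.2,0,0,0],[1,2.6,-0.9,22.2,0,0,0],[1,2.6,-0.9,22.2,0,0,0],[1,2.6,-0.9,22.2,0,0,0],[1,2.6,-0.9,22.2,0,0,0],[1,2.6,-0.9,22.2,0,0,0]]' 30
python3 - <<'E'
from h import *
from workcell import r
s=r.state();show(s)
ax=np.array([.5996,.1235]);p=s['eef_pos'][:2]-ax;print(np.hypot(*p),np.degrees(np.arctan2(p[1],p[0])))
R0=R.from_quat(s['tool_rot'])
for d in(-4,-8,-12,-16,-20,-24):
    t=np.radians(d);q=np.array([[np.cos(t),-np.sin(t)],[np.sin(t),np.cos(t)]])@p-p
    print(d,np.round(R0.inv().apply([*q,0])*100,2),round(-t,3))
E
```

```text
t: 4.0
eef_pos: [0.5713, -0.0034, 0.0786]
tool_rot: [0.788, 0.616, 0.0, 0.0]
ft_force: [0.0, -0.9, 6.3]
gripper_width: 0.0248
gripper_force: 29.6
4.0 [ 0.5713 -0.0034  0.0786] [[0.242, 0.97, 0.0], [0.97, -0.242, 0.001], [0.001, -0.0, -1.0]] F [ 0.  -0.9  6.3] w 0.0248 29.6 q [ 0.11  0.64 -0.29  2.06  0.38  0.49 -0.72]
0.12998908251221986 -102.58475851868293
-4 [ 0.01 -0.91 -0.  ] 0.07
-8 [ 0.08 -1.81 -0.  ] 0.14
-12 [ 0.22 -2.71 -0.  ] 0.209
-16 [ 0.42 -3.59 -0.  ] 0.279
-20 [ 0.67 -4.46 -0.  ] 0.349
-24 [ 0.99 -5.31 -0.  ] 0.419
```

```bash
python3 -m pendant '[[1,0,0,-0.3,0,0,0],[1,0,0,-0.6,0,0,0],[1,0,0,-0.6,0,0,0],[1,0,-0.45,-0.6,0,0,0.035],[1,0.01,-0.91,-0.6,0,0,0.07],[1,0.04,-1.36,-0.6,0,0,0.105],[1,0.08,-1.81,-0.6,0,0,0.14],[1,0.14,-2.26,-0.6,0,0,0.175],[1,0.22,-2.71,-0.6,0,0,0.209],[1,0.31,-3.15,-0.6,0,0,0.244],[1,0.42,-3.59,-0.6,0,0,0.279],[1,0.54,-4.03,-0.6,0,0,0.314],[1,0.67,-4.46,-0.6,0,0,0.349],[1,0.67,-4.46,-0.6,0,0,0.349],[1,0.67,-4.46,-0.3,0,0,0.349],[1,0.67,-4.46,0,0,0,0.349],[1,0.67,-4.46,0.2,0,0,0.349],[1,0.67,-4.46,0.4,0,0,0.349],[1,0.67,-4.46,0.4,0,0,0.349]]'
```

```text
t: 5.9
eef_pos: [0.5305, 0.0135, 0.074]
tool_rot: [0.883, 0.47, 0.001, 0.001]
ft_force: [7.0, -2.3, -11.9]
gripper_width: 0.0244
gripper_force: 30.2
```

```bash
python3 -m pendant '[[1,0,0,0.2,0,0,0],[1,0,0,0.4,0,0,0],[1,0,0,0.6,0,0,0],[1,0,0,0.6,0,0,0]]'; python3 -m pendant '[[0.75,0,0,0,0,0,0],[0.6,0,0,0,0,0,0],[0.4,0,0,0,0,0,0],[0,0,0,0,0,0,0],[0,0,0,0,0,0,0],[0,0,0,0,0,0,0],[0,0,0,-4,0,0,0],[0,0,0,-8,0,0,0],[0,0,0,-12,0,0,0],[0,0,0,-16,0,0,0],[0,0,0,-18,0,0,0],[0,0,0,-18,0,0,0],[0,0,0,-18,0,0,0]]'
python3 - <<'E'
from h import *
from workcell import r
import pickle
c=r.get_calibration("wrist");im=r.camera("wrist")[:,:,::-1].copy();cv2.imwrite("pics/w2.png",im);pickle.dump(c,open("w2.pkl","wb"));show(r.state())
C={}
for n in("scene","side"):C[n]=r.get_calibration(n);cv2.imwrite(f"pics/{n}2.png",r.camera(n)[:,:,::-1])
for k in blobs(im,(0,150,90),(8,255,255),60)+blobs(im,(172,150,90),(180,255,255),60):
    (u,v),rad=cv2.minEnclosingCircle(k);print('red',u,v,rad,onz(c,(u,v),.085)[0],onz(c,(u,v),.097)[0])
E
```

```text
t: 6.3
eef_pos: [0.5309, 0.0132, 0.0683]
tool_rot: [0.883, 0.47, 0.001, 0.001]
ft_force: [8.1, -2.3, -9.4]
gripper_width: 0.0246
gripper_force: 30.5
t: 7.6
eef_pos: [0.529, 0.0138, 0.2483]
tool_rot: [0.883, 0.47, 0.0, 0.0]
ft_force: [-0.0, -0.0, -1.2]
gripper_width: 0.0852
gripper_force: 0.0
7.65 [0.5286 0.0138 0.2475] [[0.559, 0.829, -0.001], [0.829, -0.559, -0.001], [-0.001, -0.0, -1.0]] F [0.1 0.2 0.3] w 0.0858 0.0 q [ 0.09  0.36 -0.3   2.01  0.15  0.79 -0.89]
red 260.8953552246094 177.08139038085938 10.31688404083252 [0.52922189 0.01021734 0.085     ] [0.53079349 0.01275035 0.097     ]
```

View pics/w2.png

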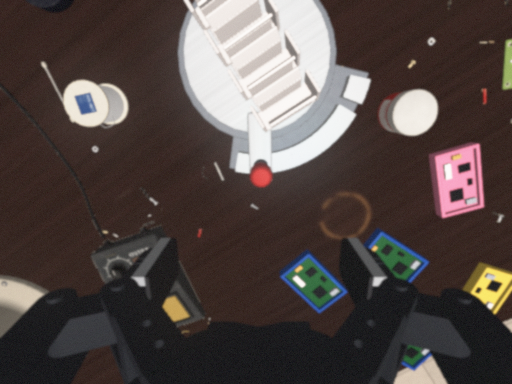

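The wrist view shows the knob seated at (261,177), with the arm up against the left end of the index ring. I'll zoom in on the rack for its geometry.

Run:
```python
from h import *
a=cv2.resize(cv2.imread("pics/w2.png")[0:140,175:345],(0,0),fx=4,fy=4,interpolation=2)[:, :]
b=cv2.resize(cv2.imread("pics/side2.png")[165:255,155:265],(0,0),fx=4,fy=4,interpolation=2)
print(a.shape,b.shape)
cv2.imwrite("pics/crop3.png",cv2.resize(a,(680,560)));cv2.imwrite("pics/crop4.png",b)
```

```text
(560, 680, 3) (360, 440, 3)
```

View pics/crop3.png

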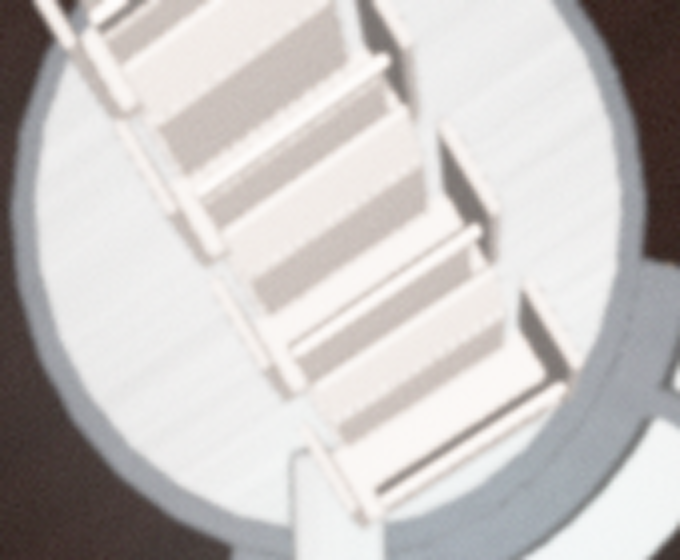

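View pics/crop4.png

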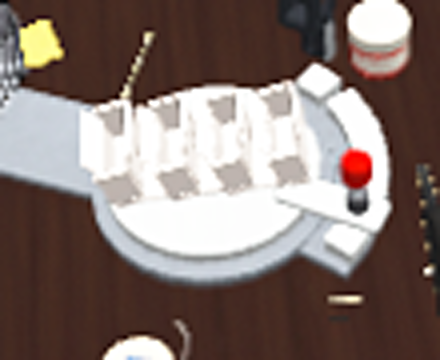

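Run:
```python
from h import *
import pickle
c=pickle.load(open("w2.pkl","rb"))
E=np.array([[375,515,572,390],[290,352,478,232],[200,190,388,62]],float)/4
L=E[:,:2]+[175,0];Rr=E[:,2:]+[175,0]
for z in(.06,.07,.075,.08,.085,.09):
    a,b=onz(c,L,z)[:,:2],onz(c,Rr,z)[:,:2];m=(a+b)/2
    d=m[2]-m[0];w=(b-a).mean(0)
    print(z,'sp',np.hypot(*d)/2,'dir',np.degrees(np.arctan2(d[1],d[0])),'len',np.hypot(*(b-a).T),'dirL',np.degrees(np.arctan2(w[1],w[0])),'m0',m[0],'m2',m[2])
```

```text
0.06 sp 0.049294586207485114 dir 87.23905340385039 len [0.06591354 0.06054921 0.05920233] dirL -2.7058944716815114 m0 [0.59923319 0.04730713] m2 [0.60398212 0.14578186]
0.07 sp 0.04780655755575095 dir 87.23905340385039 len [0.06392384 0.05872145 0.05741522] dirL -2.7058944716815083 m0 [0.59833063 0.04813907] m2 [0.60293621 0.1436412 ]
0.075 sp 0.04706254322988386 dir 87.23905340385039 len [0.062929   0.05780756 0.05652167] dirL -2.705894471681508 m0 [0.59787935 0.04855504] m2 [0.60241325 0.14257087]
0.08 sp 0.046318528904016776 dir 87.23905340385039 len [0.06193415 0.05689368 0.05562812] dirL -2.7058944716815185 m0 [0.59742807 0.04897101] m2 [0.6018903  0.14150053]
0.085 sp 0.04557451457814969 dir 87.23905340385039 len [0.0609393  0.0559798  0.05473456] dirL -2.705894471681504 m0 [0.59697679 0.04938698] m2 [0.60136734 0.1404302 ]
0.09 sp 0.04483050025228261 dir 87.23905340385039 len [0.05994445 0.05506591 0.05384101] dirL -2.7058944716815145 m0 [0.5965255  0.04980295] m2 [0.60084438 0.13935987]
```

```bash
cat >> h.py <<'E'
def pick(s,cx,cy,ang,up=.1,tilt=30,z=.002,back=.024):
    """ang: heading (deg) of carrier long axis from gripped end to far end"""
    a=np.radians(ang);h=np.array([np.cos(a),np.sin(a),0]);Rt=tool(ang+90,-tilt)
    p=np.array([cx,cy,z])-back*h;plan(s,p-up*Rt.apply([0,0,1]),Rt)
E
python3 - <<'E'
from h import *
from workcell import r
s=r.state();pick(s,.558,-.392,-68,up=.15)
E
```

```text
shift [-26.46  16.94  11.52] turn [-0.258 -0.48  -0.953] rows>= 7.323376687534579
```

```bash
python3 -m pendant '[[0.1,-9,5.6,-4,-0.08,-0.16,-0.3],[0.1,-18,11.5,0,-0.17,-0.32,-0.63],[0.1,-26.5,16.9,11.5,-0.258,-0.48,-0.953],[0.1,-26.5,16.9,11.5,-0.258,-0.48,-0.953],[0.1,-26.5,16.9,11.5,-0.258,-0.48,-0.953],[0.1,-26.5,16.9,11.5,-0.258,-0.48,-0.953],[0.1,-26.5,16.9,11.5,-0.258,-0.48,-0.953],[0.1,-26.5,16.9,11.5,-0.258,-0.48,-0.953],[0.1,-26.5,16.9,11.5,-0.258,-0.48,-0.953],[0.1,-26.5,16.9,11.5,-0.258,-0.48,-0.953],[0.1,-26.5,16.9,11.5,-0.258,-0.48,-0.953],[0.1,-26.5,16.9,11.5,-0.258,-0.48,-0.953],[0.1,-26.5,16.9,11.5,-0.258,-0.48,-0.953]]'
python3 - <<'E'
from h import *
from workcell import r
s=r.state();show(s)
c=r.get_calibration("wrist");im=r.camera("wrist")[:,:,::-1].copy();cv2.imwrite("pics/w3.png",im)
for o in carriers(im,c,amin=300):print('w',np.round(o,3))
cs=r.get_calibration("scene");im=r.camera("scene")[:,:,::-1].copy()
for o in carriers(im,cs,amin=60):
    if o[1]<.2:print('s',np.round(o,3))
pick(s,.558,-.392,-68,up=.0)
E
```

```text
t: 9.05
eef_pos: [0.5218, -0.2999, 0.1336]
tool_rot: [0.541, 0.8, -0.143, 0.216]
ft_force: [-0.3, -0.8, 0.2]
gripper_width: 0.0772
gripper_force: 0.0
9.05 [ 0.5218 -0.2999  0.1336] [[-0.323, 0.804, -0.5], [0.927, 0.374, 0.004], [0.19, -0.463, -0.866]] F [-0.3 -0.8  0.2] w 0.0772 0.0 q [ 0.14  0.55  0.08  2.27  1.54  0.39 -0.89]
w [  0.556  -0.389 108.335  60.479 -68.636]
w [  0.432  -0.376 105.887  60.004  72.706]
w [  0.611  -0.229 100.193  65.    -66.433]
w [ 0.497 -0.225 60.422 38.871  9.75 ]
s [  0.561  -0.394  98.99   60.731 -68.032]
s [ 0.434 -0.38  97.866 63.784 72.663]
s [  0.617  -0.23  100.759  60.282 -66.878]
s [ 1.052  0.063 60.362 28.204 59.901]
shift [ 0.09 -0.14 15.15] turn [ 0.003  0.    -0.002] rows>= 3.0294265558756006
```

View pics/w3.png

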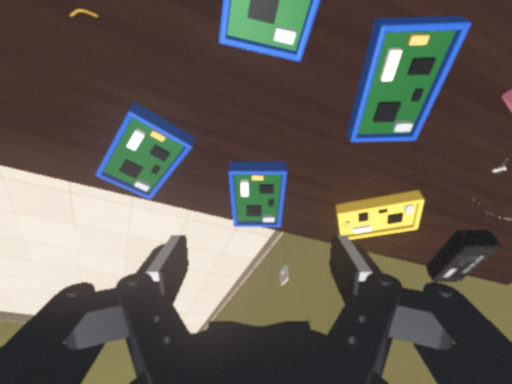

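The carrier is centred between the fingers (columns 229–287), so I'll descend and grip.

```bash
python3 -m pendant '[[0.1,0,0,4,0,0,0],[0.1,0,0,8,0,0,0],[0.1,0,0,11,0,0,0],[0.1,0,0,13,0,0,0],[0.1,0,0,14.2,0,0,0],[0.1,0,0,15.1,0,0,0],[0.1,0,0,15.1,0,0,0],[0.25,0,0,15.1,0,0,0],[0.35,0,0,15.1,0,0,0],[0.6,0,0,15.1,0,0,0],[0.6,0,0,15.1,0,0,0],[0.6,0,0,15.1,0,0,0],[0.6,0,0,15.1,0,0,0],[0.6,0,0,15.1,0,0,0]]' 40
```

```text
t: 10.55
eef_pos: [0.5502, -0.3696, 0.0037]
tool_rot: [0.54, 0.801, -0.144, 0.216]
ft_force: [-2.3, 3.4, 7.7]
gripper_width: 0.0588
gripper_force: 43.8
```

```bash
cat >> h.py <<'E'
AX=np.array([.5996,.1235]);PSI=-2.3;ZF=.045;DY=0.
RX=lambda:np.array([np.cos(np.radians(90+PSI)),np.sin(np.radians(90+PSI)),0])
def grab(s,cx,cy,ang):
    """remember carrier in tool frame"""
    import json
    R0=R.from_quat(s['tool_rot']);a=np.radians(ang);h=np.array([np.cos(a),np.sin(a),0]);n=np.array([0,0,1.])
    M=R.from_matrix(np.c_[h,np.cross(n,h),n])
    json.dump([R0.inv().apply(np.array([cx,cy,.008])-s['eef_pos']).tolist(),(R0.inv()*M).as_quat().tolist()],open("grab.json","w"))
def place(s,i,up,dx=0,dy=0):
    import json
    pc,qc=json.load(open("grab.json"));c,sn=np.cos(np.radians(15)),np.sin(np.radians(15))
    rx=RX();z=np.array([0,0,1.]);u=rx*sn+z*c;n=-rx*c+z*sn
    M=R.from_matrix(np.c_[-u,np.cross(n,-u),n]);Rt=M*R.from_quat(qc).inv()
    f=np.array([*AX,ZF])+rx*(-.066+.044*i+dx)+np.cross(z,rx)*dy
    cen=f+u*(.048+up);p=cen-Rt.apply(pc);print('tcp',np.round(p,4));plan(s,p,Rt);return p,Rt
E
python3 - <<'E'
from h import *
from workcell import r
s=r.state();grab(s,.557,-.391,-68.2)
R0=R.from_quat(s['tool_rot']);s2=dict(s);s2['eef_pos']=s['eef_pos']+[0,0,.2]
print(R0.inv().apply([0,0,20]))
place(s2,3,.09)
E
```

```text
[-10.01999749   0.06883651 -17.30881024]
tcp [0.6057 0.235  0.1988]
shift [ 47.    27.82 -26.53] turn [-0.061  1.286  0.454] rows>= 12.144639084428608
```

```bash
python3 -m pendant '[[0.6,-1,0,-1.7,0,0,0],[0.6,-3,0,-5.2,0,0,0],[0.6,-5,0,-8.7,0,0,0],[0.6,-7.5,0,-13,0,0,0],[0.6,-10,0,-17.3,0,0,0],[0.6,-10,0,-17.3,0,0,0],[0.6,-10,0,-17.3,0,0,0]]' && python3 -m pendant '[[0.6,4.7,2.8,-2.6,-0.006,0.129,0.045],[0.6,9.4,5.6,-5.3,-0.012,0.257,0.091],[0.6,14.1,8.3,-8,-0.018,0.386,0.136],[0.6,18.8,11.1,-10.6,-0.024,0.514,0.182],[0.6,23.5,13.9,-13.3,-0.03,0.643,0.227],[0.6,28.2,16.7,-15.9,-0.037,0.772,0.272],[0.6,33,19.5,-18.6,-0.043,0.9,0.318],[0.6,37.6,22.3,-21.2,-0.049,1.029,0.363],[0.6,42.3,25,-23.9,-0.055,1.157,0.409],[0.6,47,27.8,-26.5,-0.061,1.286,0.454],[0.6,47,27.8,-26.5,-0.061,1.286,0.454],[0.6,47,27.8,-26.5,-0.061,1.286,0.454],[0.6,47,27.8,-26.5,-0.061,1.286,0.454],[0.6,47,27.8,-26.5,-0.061,1.286,0.454],[0.6,47,27.8,-26.5,-0.061,1.286,0.454],[0.6,47,27.8,-26.5,-0.061,1.286,0.454]]'
python3 - <<'E'
from h import *
from workcell import r
s=r.state();show(s);place(s,3,.09)
ims=[]
for n,(x,y,w,hh) in(("wrist",(100,30,320,240)),("side",(130,110,160,120))):
    im=r.camera(n)[:,:,::-1].copy();cv2.imwrite(f"pics/{n}4.png",im);ims.append(cv2.resize(im[y:y+hh,x:x+w],(400,300),interpolation=2))
im=r.camera("scene")[:,:,::-1].copy();cv2.imwrite("pics/scene4.png",im);ims.append(cv2.resize(im[80:230,190:390],(400,300),interpolation=2))
cv2.imwrite("pics/m4.png",np.vstack([np.hstack(ims[:2]),np.hstack([ims[2],ims[2]*0])]))
E
```

```text
t: 11.25
eef_pos: [0.5506, -0.37, 0.2067]
tool_rot: [0.54, 0.8, -0.143, 0.218]
ft_force: [0.5, -0.7, -0.6]
gripper_width: 0.0587
gripper_force: 43.8
t: 12.85
eef_pos: [0.6053, 0.2326, 0.1968]
tool_rot: [0.667, 0.64, 0.277, -0.263]
ft_force: [-1.0, -0.5, -0.6]
gripper_width: 0.0588
gripper_force: 43.9
12.85 [0.6053 0.2326 0.1968] [[0.028, 0.708, 0.705], [0.999, -0.044, 0.004], [0.034, 0.705, -0.709]] F [-1.  -0.5 -0.6] w 0.0588 43.9 q [ 0.45  0.76 -0.85  1.97 -0.5   0.45  0.21]
tcp [0.6057 0.235  0.1988]
shift [0.31 0.03 0.04] turn [ 0.     0.001 -0.002] rows>= 0.06279656806594867
```

View pics/m4.png

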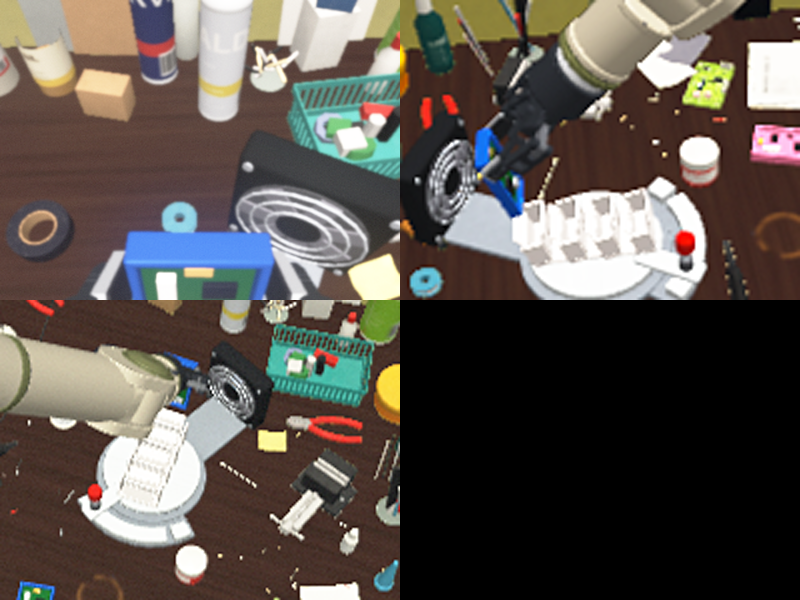

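The carrier is held upright with the lean, just above and left of slot 3. I'll check the predicted points against the side view before inserting.

Run:
```python
from h import *
from workcell import r
c=r.get_calibration("side");rx=RX();z=np.array([0,0,1.]);ry=np.cross(z,rx)
sn,cs=np.sin(np.radians(15)),np.cos(np.radians(15));u=rx*sn+z*cs;n=rx*cs-z*sn
im=cv2.imread("pics/side4.png");K=5;x0,y0=165,160;cr=cv2.resize(im[y0:y0+110,x0:x0+110],None,fx=K,fy=K,interpolation=2)
for i in range(4):
    f=np.array([*AX,ZF])+rx*(-.066+.044*i)
    P=[f+46*1e-3*u+a*.016*n+b*.033*ry for a in(-1,1) for b in(-1,1)]
    for q in proj(c,P):cv2.circle(cr,tuple(int(v) for v in (q+.5-[x0,y0])*K),3,[(0,0,255),(0,160,0),(255,0,0),(200,0,200)][i],-1)
P=np.array([*AX,ZF])+rx*.066+u*.088
for b in(-1,1):
    q=proj(c,P+b*.03*ry)[0];cv2.circle(cr,tuple(int(v) for v in (q+.5-[x0,y0])*K),4,(0,255,255),2)
cv2.imwrite("pics/ov.png",cr)
```

```text
(no output)
```

View pics/ov.png

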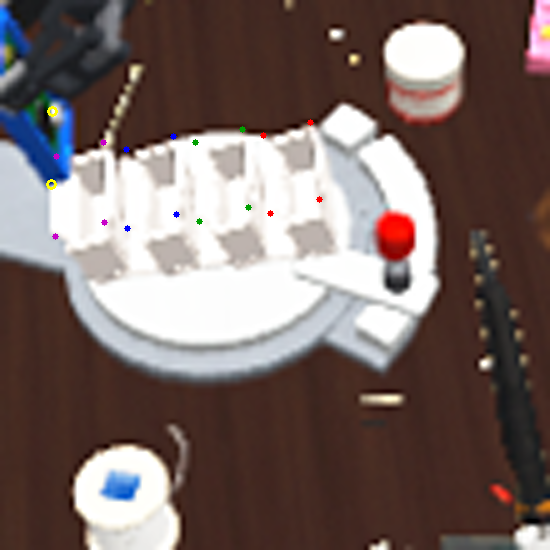

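Slot mouths and carrier match the predictions to within 1–2 px, so I'll insert along the lean.

```bash
python3 -m pendant '[[0.6,-1.0,0,0.8,0,0,0],[0.6,-2.3,0,1.5,0,0,0],[0.6,-3.2,0,2.0,0,0,0],[0.6,-4.0,0,2.5,0,0,0],[0.6,-4.0,0,2.5,0,0,0]]' && python3 -m pendant '[[0.6,-0.45,0,0.25,0,0,0],[0.6,-0.9,0,0.5,0,0,0],[0.6,-1.35,0,0.75,0,0,0],[0.6,-1.75,0,1.0,0,0,0],[0.6,-2.1,0,1.2,0,0,0],[0.6,-2.44,0,1.4,0,0,0],[0.6,-2.44,0,1.4,0,0,0]]'
python3 - <<'E'
from h import *
from workcell import r
s=r.state();show(s);place(s,3,.0)
E
```

```text
t: 13.5
eef_pos: [0.6044, 0.2225, 0.1494]
tool_rot: [0.667, 0.639, 0.276, -0.264]
ft_force: [0.9, -0.0, -1.4]
gripper_width: 0.0587
gripper_force: 43.8
t: 14.2
eef_pos: [0.6045, 0.2157, 0.1237]
tool_rot: [0.667, 0.64, 0.277, -0.263]
ft_force: [-0.5, 0.1, -2.3]
gripper_width: 0.0587
gripper_force: 43.9
14.2 [0.6045 0.2157 0.1237] [[0.028, 0.707, 0.706], [0.999, -0.043, 0.003], [0.033, 0.706, -0.708]] F [-0.5  0.1 -2.3] w 0.0587 43.9 q [ 0.46  0.88 -0.84  2.   -0.47  0.35  0.29]
tcp [0.6047 0.2118 0.1118]
shift [-1.11  0.03  0.56] turn [-0.001 -0.    -0.001] rows>= 0.24913701981807473
```

```bash
python3 -m pendant '[[0.6,-0.3,0,0.15,0,0,0],[0.6,-0.6,0,0.3,0,0,0],[0.6,-0.9,0,0.45,0,0,0],[0.6,-0.9,0,0.45,0,0,0]]'; python3 -m pendant '[[0.6,-0.17,0,0.1,0,0,0],[0.6,-0.35,0,0.2,0,0,0],[0.6,-0.35,0,0.2,0,0,0]]';python3 -m pendant '[[0.6,-0.17,0,0.1,0,0,0],[0.6,-0.35,0,0.2,0,0,0],[0.6,-0.35,0,0.2,0,0,0]]'
```

```text
t: 14.6
eef_pos: [0.6045, 0.2125, 0.1142]
tool_rot: [0.667, 0.64, 0.277, -0.263]
ft_force: [-0.7, -0.3, -2.2]
gripper_width: 0.0589
gripper_force: 43.9
t: 14.9
eef_pos: [0.6045, 0.2136, 0.1129]
tool_rot: [0.665, 0.64, 0.278, -0.264]
ft_force: [-2.8, -0.7, 11.5]
gripper_width: 0.0593
gripper_force: 44.7
t: 15.2
eef_pos: [0.6037, 0.2147, 0.1116]
tool_rot: [0.664, 0.641, 0.279, -0.265]
ft_force: [-5.0, -0.2, 26.8]
gripper_width: 0.0587
gripper_force: 45.4
```

```bash
python3 -m pendant '[[0.6,0.25,0,-0.15,0,0,0],[0.4,0.25,0,-0.15,0,0,0],[0.2,0.25,0,-0.15,0,0,0],[0.1,0.25,0,-0.15,0,0,0],[0.1,0.25,0,-0.15,0,0,0],[0.1,0.25,0,-0.15,0,0,0],[0.1,0.25,0,-2,0,0,0],[0.1,0.25,0,-5,0,0,0],[0.1,0.25,0,-9,0,0,0],[0.1,0.25,0,-14,0,0,0],[0.1,0.25,0,-18,0,0,0],[0.1,0.25,0,-18,0,0,0]]'
python3 - <<'E'
from h import *
from workcell import r
s=r.state();show(s)
im=r.camera("side")[:,:,::-1].copy();c=r.get_calibration("side")
for o in carriers(im,c,amin=60):
    if o[1]<.3 and o[3]<90:print('d',np.round(o,3))
a=cv2.resize(im[130:250,150:310],(640,480),interpolation=2);cv2.imwrite("pics/s5.png",a)
im=r.camera("scene")[:,:,::-1].copy();c=r.get_calibration("scene")
for o in carriers(im,c,amin=60):
    if o[1]<.3:print('s',np.round(o,3))
pick(s,.432,-.378,-107.3,up=.15)
E
```

```text
t: 16.4
eef_pos: [0.6011, 0.081, 0.2386]
tool_rot: [0.669, 0.639, 0.279, -0.26]
ft_force: [-0.1, 0.2, 0.5]
gripper_width: 0.0768
gripper_force: 0.0
16.4 [0.6011 0.081  0.2386] [[0.029, 0.709, 0.704], [0.999, -0.049, 0.009], [0.041, 0.703, -0.71]] F [-0.1  0.2  0.5] w 0.0768 0.0 q [ 0.69  0.7  -0.84  1.92 -0.44  0.71  0.29]
d [  0.505  -0.242 104.384  69.65  -80.246]
d [  0.612  -0.229 106.956  69.982 -65.699]
d [  0.686   0.223 125.285  48.083  26.052]
s [ 0.434 -0.38  97.865 63.681 72.662]
s [  0.617  -0.23  100.759  60.767 -66.878]
s [  0.51   -0.244 100.821  61.844 -80.578]
s [ 1.051  0.064 60.362 26.221 59.901]
s [  0.592   0.264  94.435  67.535 -86.329]
shift [-33.76 -12.25 -18.63] turn [-0.026 -1.299  0.271] rows>= 8.8514454434491
```

View pics/s5.png

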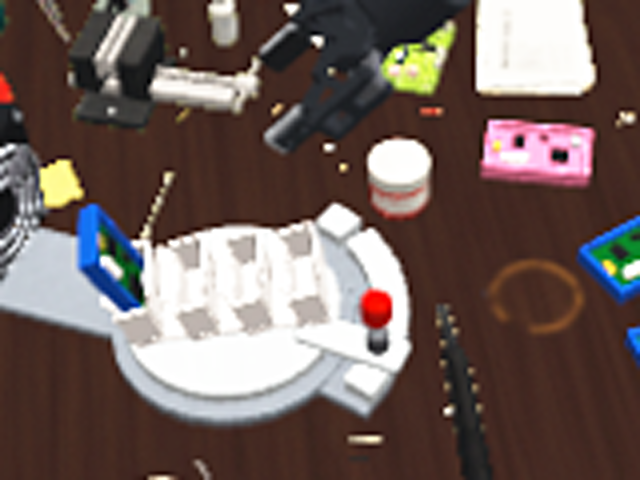

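Carrier C stands in slot 3. Carrier A was knocked to about (0.507, -0.243). I'll take B next.

Run:
```python
from h import *
from workcell import r
s=r.state();pick(s,.6135,-.2285,-66.6,up=.15)
```

```text
shift [-23.17  -1.54  -8.37] turn [ 0.068 -1.282 -0.481] rows>= 9.1479721078023
```

```bash
python3 -m pendant '[[0.15,-2.3,-0.15,-2.5,0.007,-0.128,-0.048],[0.15,-5,-0.3,-4,0.014,-0.256,-0.096],[0.15,-8,-0.5,-5,0.02,-0.385,-0.144],[0.15,-11,-0.6,-6,0.027,-0.513,-0.192],[0.15,-14,-0.8,-7,0.034,-0.641,-0.24],[0.15,-17,-1,-8,0.041,-0.77,-0.289],[0.15,-19,-1.2,-8.4,0.048,-0.9,-0.337],[0.15,-21,-1.4,-8.4,0.054,-1.026,-0.385],[0.15,-23.2,-1.5,-8.4,0.068,-1.282,-0.481],[0.15,-23.2,-1.5,-8.4,0.068,-1.282,-0.481],[0.15,-23.2,-1.5,-8.4,0.068,-1.282,-0.481],[0.15,-23.2,-1.5,-8.4,0.068,-1.282,-0.481],[0.15,-23.2,-1.5,-8.4,0.068,-1.282,-0.481]]'
python3 - <<'E'
from h import *
from workcell import r
s=r.state();show(s)
c=r.get_calibration("wrist");im=r.camera("wrist")[:,:,::-1].copy();cv2.imwrite("pics/w6.png",im)
for o in carriers(im,c,amin=300):print('w',np.round(o,3))
pick(s,.6135,-.2285,-66.6,up=.0)
E
```

```text
t: 17.8
eef_pos: [0.5742, -0.1354, 0.1304]
tool_rot: [0.529, 0.809, -0.142, 0.215]
ft_force: [-0.4, 0.9, 0.7]
gripper_width: 0.0724
gripper_force: 0.0
17.8 [ 0.5742 -0.1354  0.1304] [[-0.349, 0.794, -0.497], [0.916, 0.401, -0.003], [0.197, -0.456, -0.868]] F [-0.4  0.9  0.7] w 0.0724 0.0 q [-0.4   0.61  0.38  2.23  1.02  0.33 -0.66]
w [  0.434  -0.37  116.797  60.266  72.7  ]
w [  0.612  -0.224 108.972  60.956 -66.73 ]
w [  0.506  -0.238 108.359  61.068 -80.518]
shift [-0.3  -0.09 14.97] turn [-0.    -0.004  0.005] rows>= 2.995337787299747
```

```bash
python3 -m pendant '[[0.15,-0.3,-0.1,4,0,0,0],[0.15,-0.3,-0.1,8,0,0,0],[0.15,-0.3,-0.1,11,0,0,0],[0.15,-0.3,-0.1,13,0,0,0],[0.15,-0.3,-0.1,14.2,0,0,0],[0.15,-0.3,-0.1,14.9,0,0,0],[0.15,-0.3,-0.1,14.9,0,0,0],[0.25,-0.3,-0.1,14.9,0,0,0],[0.35,-0.3,-0.1,14.9,0,0,0],[0.6,-0.3,-0.1,14.9,0,0,0],[0.6,-0.3,-0.1,14.9,0,0,0],[0.6,-0.3,-0.1,14.9,0,0,0],[0.6,-0.3,-0.1,14.9,0,0,0],[0.6,-0.3,-0.1,14.9,0,0,0]]' 40
python3 - <<'E'
from h import *
from workcell import r
s=r.state();show(s);grab(s,.613,-.2285,-66.6)
R0=R.from_quat(s['tool_rot']);s2=dict(s);s2['eef_pos']=s['eef_pos']+[0,0,.2]
print(R0.inv().apply([0,0,20]))
place(s2,2,.09)
E
```

```text
t: 19.25
eef_pos: [0.6044, -0.208, 0.0052]
tool_rot: [0.53, 0.808, -0.142, 0.217]
ft_force: [-3.2, 0.8, 8.0]
gripper_width: 0.059
gripper_force: 43.9
19.25 [ 0.6044 -0.208   0.0052] [[-0.345, 0.794, -0.5], [0.917, 0.399, 0.001], [0.2, -0.458, -0.866]] F [-3.2  0.8  8. ] w 0.059 43.9 q [-0.2   0.85  0.31  2.19  1.89  0.26 -1.48]
[-9.99661540e+00  1.07727221e-02 -1.73224584e+01]
tcp [0.6025 0.1896 0.1991]
shift [ 31.96  15.68 -17.73] turn [-0.064  1.285  0.479] rows>= 9.157667755052092
```

```bash
python3 -m pendant '[[0.6,-1,0,-1.7,0,0,0],[0.6,-3,0,-5.2,0,0,0],[0.6,-5,0,-8.7,0,0,0],[0.6,-7.5,0,-13,0,0,0],[0.6,-10,0,-17.3,0,0,0],[0.6,-10,0,-17.3,0,0,0],[0.6,-10,0,-17.3,0,0,0]]' && python3 -m pendant '[[0.6,3.2,1.6,-1.8,-0.006,0.129,0.048],[0.6,6.4,3.1,-3.5,-0.013,0.257,0.096],[0.6,9.6,4.7,-5.3,-0.019,0.386,0.144],[0.6,12.8,6.3,-7.1,-0.026,0.514,0.192],[0.6,16,7.8,-8.9,-0.032,0.643,0.24],[0.6,19.2,9.4,-10.6,-0.038,0.771,0.287],[0.6,22.4,11,-12.4,-0.045,0.9,0.335],[0.6,25.6,12.5,-14.2,-0.051,1.028,0.383],[0.6,28.8,14.1,-16,-0.058,1.157,0.431],[0.6,32,15.7,-17.7,-0.064,1.285,0.479],[0.6,32,15.7,-17.7,-0.064,1.285,0.479],[0.6,32,15.7,-17.7,-0.064,1.285,0.479],[0.6,32,15.7,-17.7,-0.064,1.285,0.479],[0.6,32,15.7,-17.7,-0.064,1.285,0.479],[0.6,32,15.7,-17.7,-0.064,1.285,0.479]]'
python3 - <<'E'
from h import *
from workcell import r
s=r.state();show(s);place(s,2,.09);place(s,2,.0)
E
```

```text
t: 19.95
eef_pos: [0.6058, -0.2083, 0.2097]
tool_rot: [0.53, 0.807, -0.139, 0.218]
ft_force: [0.7, 0.6, -2.5]
gripper_width: 0.0585
gripper_force: 44.0
t: 21.45
eef_pos: [0.6031, 0.1892, 0.1983]
tool_rot: [0.666, 0.641, 0.276, -0.264]
ft_force: [-0.7, -0.6, -2.2]
gripper_width: 0.0592
gripper_force: 44.3
21.45 [0.6031 0.1892 0.1983] [[0.027, 0.707, 0.707], [0.999, -0.04, 0.002], [0.03, 0.706, -0.708]] F [-0.7 -0.6 -2.2] w 0.0592 44.3 q [ 0.51  0.75 -0.83  1.97 -0.52  0.51  0.28]
tcp [0.6025 0.1896 0.1991]
shift [ 0.09 -0.06 -0.03] turn [0.    0.001 0.001] rows>= 0.02196039924395485
tcp [0.6015 0.1664 0.1122]
shift [-7.71 -0.08  4.48] turn [0.    0.001 0.001] rows>= 1.7826953892529975
```

```bash
python3 -m pendant '[[0.6,-1.2,-0.1,0.7,0,0,0],[0.6,-2.4,-0.1,1.4,0,0,0],[0.6,-3.3,-0.1,1.9,0,0,0],[0.6,-4.2,-0.1,2.45,0,0,0],[0.6,-5.0,-0.1,2.9,0,0,0],[0.6,-5.6,-0.1,3.25,0,0,0],[0.6,-6.2,-0.1,3.6,0,0,0],[0.6,-6.7,-0.1,3.9,0,0,0],[0.6,-7.1,-0.1,4.1,0,0,0],[0.6,-7.1,-0.1,4.1,0,0,0]]'; python3 -m pendant '[[0.6,-0.2,0,0.12,0,0,0],[0.6,-0.45,0,0.26,0,0,0],[0.6,-0.45,0,0.26,0,0,0]]'; python3 -m pendant '[[0.6,-0.17,0,0.1,0,0,0],[0.6,-0.35,0,0.2,0,0,0],[0.6,-0.35,0,0.2,0,0,0]]'
```

```text
t: 22.45
eef_pos: [0.6008, 0.168, 0.1178]
tool_rot: [0.666, 0.64, 0.276, -0.266]
ft_force: [0.2, 0.1, -0.9]
gripper_width: 0.0591
gripper_force: 44.3
t: 22.75
eef_pos: [0.6008, 0.1668, 0.1131]
tool_rot: [0.666, 0.64, 0.276, -0.265]
ft_force: [0.6, 0.1, -1.9]
gripper_width: 0.0589
gripper_force: 44.3
t: 23.05
eef_pos: [0.601, 0.1668, 0.1104]
tool_rot: [0.666, 0.64, 0.277, -0.266]
ft_force: [-0.3, -0.2, 5.2]
gripper_width: 0.0587
gripper_force: 44.8
```

```bash
python3 -m pendant '[[0.6,0.1,0,-0.05,0,0,0],[0.4,0.1,0,-0.05,0,0,0],[0.2,0.1,0,-0.05,0,0,0],[0.1,0.1,0,-0.05,0,0,0],[0.1,0.1,0,-0.05,0,0,0],[0.1,0.1,0,-0.05,0,0,0],[0.1,0.1,0,-2,0,0,0],[0.1,0.1,0,-5,0,0,0],[0.1,0.1,0,-9,0,0,0],[0.1,0.1,0,-14,0,0,0],[0.1,0.1,0,-18,0,0,0],[0.1,0.1,0,-18,0,0,0]]'
python3 - <<'E'
from h import *
from workcell import r
s=r.state();show(s)
im=r.camera("side")[:,:,::-1].copy();c=r.get_calibration("side");cv2.imwrite("pics/s7.png",im)
for o in carriers(im,c,amin=60):
    if o[1]<.3 and o[3]<90:print('d',np.round(o,3))
im=r.camera("scene")[:,:,::-1].copy();c=r.get_calibration("scene")
for o in carriers(im,c,amin=60):
    if o[1]<.3:print('s',np.round(o,3))
pick(s,.507,-.2425,-80.5,up=.15)
E
```

```text
t: 24.25
eef_pos: [0.598, 0.0348, 0.2399]
tool_rot: [0.668, 0.639, 0.278, -0.262]
ft_force: [-0.2, 0.8, -0.7]
gripper_width: 0.0766
gripper_force: 0.0
24.25 [0.598  0.0348 0.2399] [[0.029, 0.708, 0.705], [0.999, -0.046, 0.005], [0.036, 0.705, -0.709]] F [-0.2  0.8 -0.7] w 0.0766 0.0 q [ 0.74  0.7  -0.79  1.89 -0.44  0.79  0.35]
d [  0.505  -0.242 104.384  69.65  -80.246]
s [ 0.434 -0.38  97.865 63.681 72.662]
s [  0.51   -0.244 100.821  61.964 -80.578]
s [ 1.052  0.063 60.362 28.204 59.901]
s [  0.591   0.237 151.165  71.92  -84.708]
shift [-20.66  -9.95  -5.39] turn [ 0.035 -1.301 -0.225] rows>= 8.8099199491568
```

```bash
cat >> h.py <<'E'
def pickv(s,cx,cy,ang,dz=.12,tilt=30,z=.002,back=.024):
    a=np.radians(ang);h=np.array([np.cos(a),np.sin(a),0]);plan(s,np.array([cx,cy,z+dz])-back*h,tool(ang+90,-tilt))
E
python3 - <<'E'
from h import *
from workcell import r
s=r.state();pickv(s,.507,-.2425,-80.5);pickv(s,.507,-.2425,-80.5,.2)
E
```

```text
shift [-26.63  -8.21 -10.31] turn [ 0.03  -1.304 -0.221] rows>= 8.82474000353895
shift [-20.97  -8.21 -15.97] turn [ 0.03  -1.304 -0.221] rows>= 8.82474000353895
```

```bash
python3 -m pendant '[[0.15,-2,-0.4,-2.6,0.003,-0.13,-0.022],[0.15,-4.5,-1,-5,0.006,-0.26,-0.044],[0.15,-7,-2,-7.5,0.009,-0.39,-0.066],[0.15,-9.5,-3,-9.5,0.012,-0.52,-0.088],[0.15,-12,-4,-11,0.015,-0.65,-0.11],[0.15,-14.5,-5,-12.5,0.018,-0.78,-0.133],[0.15,-17,-6.2,-14,0.021,-0.91,-0.155],[0.15,-19,-7.2,-15,0.024,-1.04,-0.177],[0.15,-21,-8.2,-16,0.027,-1.17,-0.2],[0.15,-21,-8.2,-16,0.03,-1.304,-0.221],[0.15,-26.6,-8.2,-10.3,0.03,-1.304,-0.221],[0.15,-26.6,-8.2,-10.3,0.03,-1.304,-0.221],[0.15,-26.6,-8.2,-10.3,0.03,-1.304,-0.221],[0.15,-26.6,-8.2,-10.3,0.03,-1.304,-0.221],[0.15,-26.6,-8.2,-10.3,0.03,-1.304,-0.221]]'
python3 - <<'E'
from h import *
from workcell import r
s=r.state();show(s)
c=r.get_calibration("wrist");im=r.camera("wrist")[:,:,::-1].copy();cv2.imwrite("pics/w8.png",im)
for o in carriers(im,c,amin=300):print('w',np.round(o,3))
pick(s,.507,-.2425,-80.5,up=.0)
im=r.camera("side")[:,:,::-1].copy();cv2.imwrite("pics/s8.png",cv2.resize(im[120:330,130:410],(800,600),interpolation=2))
E
```

```text
t: 25.85
eef_pos: [0.5035, -0.2181, 0.1227]
tool_rot: [0.624, 0.738, -0.167, 0.197]
ft_force: [0.8, 0.6, 0.0]
gripper_width: 0.0728
gripper_force: 0.0
25.85 [ 0.5035 -0.2181  0.1227] [[-0.144, 0.854, -0.499], [0.986, 0.166, 0.0], [0.083, -0.492, -0.867]] F [0.8 0.6 0. ] w 0.0728 0.0 q [-0.1   0.57  0.15  2.29  1.2   0.47 -0.95]
w [  0.433  -0.373 112.735  60.656  72.855]
w [  0.506  -0.24  102.928  60.709 -80.441]
shift [ 5.97 -0.06 10.49] turn [ 0.001 -0.001  0.001] rows>= 2.4140369746311574
```

View pics/s8.png

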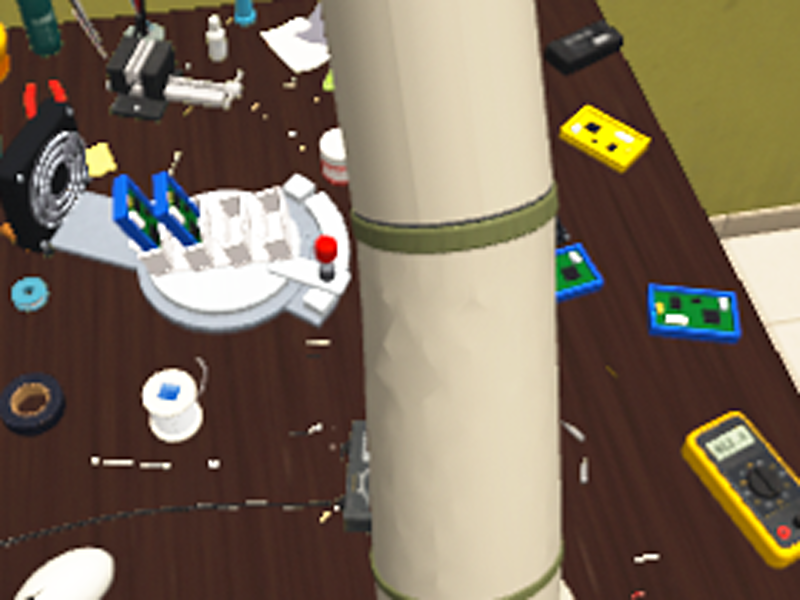

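Two carriers stand side by side in slots 3 and 2. Now I'll descend on A.

```bash
python3 -m pendant '[[0.15,1.7,0,3,0,0,0],[0.15,3.4,0,6,0,0,0],[0.15,4.5,0,8,0,0,0],[0.15,5.4,0,9.4,0,0,0],[0.15,5.9,0,10.4,0,0,0],[0.15,5.9,0,10.4,0,0,0],[0.25,5.9,0,10.4,0,0,0],[0.35,5.9,0,10.4,0,0,0],[0.6,5.9,0,10.4,0,0,0],[0.6,5.9,0,10.4,0,0,0],[0.6,5.9,0,10.4,0,0,0],[0.6,5.9,0,10.4,0,0,0],[0.6,5.9,0,10.4,0,0,0]]' 40
python3 - <<'E'
from h import *
from workcell import r
s=r.state();show(s);grab(s,.507,-.2425,-80.5)
R0=R.from_quat(s['tool_rot']);s2=dict(s);s2['eef_pos']=s['eef_pos']+[0.03,0,.2]
print(R0.inv().apply([3,0,20]))
place(s2,1,.09)
E
```

```text
t: 27.25
eef_pos: [0.5037, -0.2191, 0.0036]
tool_rot: [0.624, 0.737, -0.167, 0.198]
ft_force: [-1.3, 1.8, 7.3]
gripper_width: 0.0588
gripper_force: 43.8
27.25 [ 0.5037 -0.2191  0.0036] [[-0.143, 0.854, -0.5], [0.986, 0.166, 0.001], [0.084, -0.493, -0.866]] F [-1.3  1.8  7.3] w 0.0588 43.8 q [-0.09  0.82  0.13  2.32  1.77  0.43 -1.61]
[-10.43359543   2.98137099 -17.0660925 ]
tcp [0.6012 0.1475 0.2   ]
shift [ 30.53  12.74 -17.2 ] turn [-0.029  1.304  0.222] rows>= 8.82276522745819
```

```bash
python3 -m pendant '[[0.6,-1,0.1,-1.7,0,0,0],[0.6,-3,0.5,-5.2,0,0,0],[0.6,-5,1,-8.7,0,0,0],[0.6,-7.7,2,-13,0,0,0],[0.6,-10.4,3,-17.1,0,0,0],[0.6,-10.4,3,-17.1,0,0,0],[0.6,-10.4,3,-17.1,0,0,0]]' && python3 -m pendant '[[0.6,3.05,1.3,-1.7,-0.003,0.13,0.022],[0.6,6.1,2.5,-3.4,-0.006,0.26,0.044],[0.6,9.2,3.8,-5.2,-0.009,0.39,0.067],[0.6,12.2,5.1,-6.9,-0.012,0.52,0.089],[0.6,15.3,6.4,-8.6,-0.015,0.652,0.111],[0.6,18.3,7.6,-10.3,-0.017,0.78,0.133],[0.6,21.4,8.9,-12,-0.02,0.91,0.155],[0.6,24.4,10.2,-13.8,-0.023,1.04,0.178],[0.6,27.5,11.5,-15.5,-0.026,1.17,0.2],[0.6,30.5,12.7,-17.2,-0.029,1.304,0.222],[0.6,30.5,12.7,-17.2,-0.029,1.304,0.222],[0.6,30.5,12.7,-17.2,-0.029,1.304,0.222],[0.6,30.5,12.7,-17.2,-0.029,1.304,0.222],[0.6,30.5,12.7,-17.2,-0.029,1.304,0.222],[0.6,30.5,12.7,-17.2,-0.029,1.304,0.222]]'
python3 - <<'E'
from h import *
from workcell import r
s=r.state();show(s);place(s,1,.09);place(s,1,.0)
E
```

```text
t: 27.95
eef_pos: [0.5362, -0.2188, 0.2072]
tool_rot: [0.625, 0.737, -0.164, 0.2]
ft_force: [0.6, -0.5, -1.4]
gripper_width: 0.0588
gripper_force: 43.7
t: 29.45
eef_pos: [0.6009, 0.1479, 0.1999]
tool_rot: [0.666, 0.64, 0.276, -0.264]
ft_force: [0.9, -0.4, -1.3]
gripper_width: 0.059
gripper_force: 43.7
29.45 [0.6009 0.1479 0.1999] [[0.028, 0.707, 0.706], [0.999, -0.04, 0.001], [0.029, 0.706, -0.708]] F [ 0.9 -0.4 -1.3] w 0.059 43.7 q [ 0.57  0.74 -0.82  1.97 -0.5   0.57  0.31]
tcp [0.6012 0.1475 0.2   ]
shift [-0.01  0.03 -0.03] turn [-0.001  0.001  0.   ] rows>= 0.008735504307365189
tcp [0.6003 0.1243 0.113 ]
shift [-7.8   0.02  4.48] turn [-0.001  0.001  0.   ] rows>= 1.7994699858475598
```

```bash
python3 -m pendant '[[0.6,-1.2,0,0.7,0,0,0],[0.6,-2.4,0,1.4,0,0,0],[0.6,-3.3,0,1.9,0,0,0],[0.6,-4.2,0,2.45,0,0,0],[0.6,-5.0,0,2.9,0,0,0],[0.6,-5.6,0,3.25,0,0,0],[0.6,-6.2,0,3.6,0,0,0],[0.6,-6.7,0,3.85,0,0,0],[0.6,-7.2,0,4.15,0,0,0],[0.6,-7.5,0,4.3,0,0,0],[0.6,-7.5,0,4.3,0,0,0]]'; python3 -m pendant '[[0.6,-0.17,0,0.1,0,0,0],[0.6,-0.35,0,0.2,0,0,0],[0.6,-0.35,0,0.2,0,0,0]]'; python3 -m pendant '[[0.6,-0.17,0,0.1,0,0,0],[0.6,-0.26,0,0.15,0,0,0],[0.6,-0.26,0,0.15,0,0,0]]'
```

```text
t: 30.55
eef_pos: [0.5997, 0.1252, 0.1151]
tool_rot: [0.667, 0.639, 0.276, -0.266]
ft_force: [-0.5, -0.4, -1.2]
gripper_width: 0.0587
gripper_force: 43.7
t: 30.85
eef_pos: [0.5997, 0.1242, 0.1115]
tool_rot: [0.667, 0.639, 0.276, -0.266]
ft_force: [-0.1, 0.4, -0.5]
gripper_width: 0.0586
gripper_force: 43.7
t: 31.15
eef_pos: [0.5998, 0.1249, 0.1104]
tool_rot: [0.666, 0.64, 0.277, -0.266]
ft_force: [-0.3, 0.1, 9.9]
gripper_width: 0.0588
gripper_force: 44.5
```

Contact with the floor. Release, retreat, and plan D.

```bash
python3 -m pendant '[[0.6,0.15,0,-0.08,0,0,0],[0.4,0.15,0,-0.08,0,0,0],[0.2,0.15,0,-0.08,0,0,0],[0.1,0.15,0,-0.08,0,0,0],[0.1,0.15,0,-0.08,0,0,0],[0.1,0.15,0,-0.08,0,0,0],[0.1,0.15,0,-2,0,0,0],[0.1,0.15,0,-5,0,0,0],[0.1,0.15,0,-9,0,0,0],[0.1,0.15,0,-14,0,0,0],[0.1,0.15,0,-18,0,0,0],[0.1,0.15,0,-18,0,0,0]]'
python3 - <<'E'
from h import *
from workcell import r
s=r.state();show(s)
im=r.camera("side")[:,:,::-1].copy();c=r.get_calibration("side");cv2.imwrite("pics/s9.png",im)
for o in carriers(im,c,amin=60):
    if o[1]<.3 and o[3]<90:print('d',np.round(o,3))
im=r.camera("scene")[:,:,::-1].copy();c=r.get_calibration("scene")
for o in carriers(im,c,amin=60):
    if o[1]<.3:print('s',np.round(o,3))
pickv(s,.432,-.378,-107.2,.24);pickv(s,.432,-.378,-107.2,.12)
E
```

```text
t: 32.35
eef_pos: [0.5969, -0.0074, 0.2396]
tool_rot: [0.668, 0.639, 0.277, -0.262]
ft_force: [0.3, 0.5, 0.3]
gripper_width: 0.0769
gripper_force: 0.0
32.35 [ 0.5969 -0.0074  0.2396] [[0.031, 0.708, 0.705], [0.999, -0.047, 0.004], [0.036, 0.704, -0.709]] F [0.3 0.5 0.3] w 0.0769 0.0 q [ 0.79  0.7  -0.77  1.86 -0.42  0.85  0.38]
s [ 0.434 -0.38  97.865 63.681 72.662]
s [ 1.052  0.063 60.362 28.204 59.901]
s [  0.59    0.217 184.525  78.33   86.759]
shift [-24.94 -14.11 -25.23] turn [-0.031 -1.299  0.27 ] rows>= 8.855036350556485
shift [-33.41 -14.16 -16.72] turn [-0.031 -1.299  0.27 ] rows>= 8.855036350556485
```

```bash
python3 -m pendant '[[0.15,-2.5,-1.4,-2.5,-0.003,-0.13,0.027],[0.15,-5,-2.8,-5,-0.006,-0.26,0.054],[0.15,-7.5,-4.2,-7.6,-0.009,-0.39,0.081],[0.15,-10,-5.6,-10.1,-0.012,-0.52,0.108],[0.15,-12.5,-7,-12.6,-0.015,-0.65,0.135],[0.15,-15,-8.5,-15.1,-0.018,-0.78,0.162],[0.15,-17.5,-9.9,-17.7,-0.021,-0.91,0.189],[0.15,-20,-11.3,-20.2,-0.024,-1.04,0.216],[0.15,-22.5,-12.7,-22.7,-0.027,-1.17,0.243],[0.15,-25,-14.1,-25.2,-0.031,-1.299,0.27],[0.15,-28,-14.1,-22,-0.031,-1.299,0.27],[0.15,-33.4,-14.1,-16.7,-0.031,-1.299,0.27],[0.15,-33.4,-14.1,-16.7,-0.031,-1.299,0.27],[0.15,-33.4,-14.1,-16.7,-0.031,-1.299,0.27],[0.15,-33.4,-14.1,-16.7,-0.031,-1.299,0.27],[0.15,-33.4,-14.1,-16.7,-0.031,-1.299,0.27]]'
python3 - <<'E'
from h import *
from workcell import r
s=r.state();show(s)
c=r.get_calibration("wrist");im=r.camera("wrist")[:,:,::-1].copy();cv2.imwrite("pics/w10.png",im)
for o in carriers(im,c,amin=300):print('w',np.round(o,3))
pick(s,.432,-.378,-107.2,up=.0)
E
```

```text
t: 34.05
eef_pos: [0.4396, -0.3505, 0.1197]
tool_rot: [0.775, 0.577, -0.208, 0.152]
ft_force: [0.1, -0.5, 0.4]
gripper_width: 0.0726
gripper_force: 0.0
34.05 [ 0.4396 -0.3505  0.1197] [[0.248, 0.831, -0.497], [0.957, -0.289, -0.005], [-0.148, -0.475, -0.867]] F [ 0.1 -0.5  0.4] w 0.0726 0.0 q [ 0.2   0.61  0.1   2.18  0.95  0.58 -0.87]
w [  0.432  -0.377 103.389  60.2    72.743]
shift [ 5.46  0.14 10.43] turn [-0.001 -0.003  0.009] rows>= 2.355288160496724
```

```bash
python3 -m pendant '[[0.15,1.7,0.1,3,0,0,0],[0.15,3.2,0.1,6,0,0,0],[0.15,4.3,0.1,8,0,0,0],[0.15,5.0,0.1,9.4,0,0,0],[0.15,5.4,0.1,10.4,0,0,0],[0.15,5.4,0.1,10.4,0,0,0],[0.25,5.4,0.1,10.4,0,0,0],[0.35,5.4,0.1,10.4,0,0,0],[0.6,5.4,0.1,10.4,0,0,0],[0.6,5.4,0.1,10.4,0,0,0],[0.6,5.4,0.1,10.4,0,0,0],[0.6,5.4,0.1,10.4,0,0,0],[0.6,5.4,0.1,10.4,0,0,0]]' 40
python3 - <<'E'
from h import *
from workcell import r
s=r.state();show(s);grab(s,.432,-.378,-107.2)
R0=R.from_quat(s['tool_rot']);s2=dict(s);s2['eef_pos']=s['eef_pos']+[0.13,0,.22]
print(R0.inv().apply([13,0,22]))
place(s2,0,.09)
E
```

```text
t: 35.4
eef_pos: [0.4386, -0.3557, 0.003]
tool_rot: [0.776, 0.576, -0.208, 0.152]
ft_force: [0.5, 3.8, 6.7]
gripper_width: 0.0587
gripper_force: 43.2
35.4 [ 0.4386 -0.3557  0.003 ] [[0.25, 0.831, -0.498], [0.957, -0.29, -0.004], [-0.147, -0.475, -0.867]] F [0.5 3.8 6.7] w 0.0587 43.2 q [ 0.11  0.84  0.26  2.22  1.28  0.35 -1.27]
[ -7.70344615  12.36453607 -20.99464611]
tcp [0.5985 0.104  0.1994]
shift [ 40.11 -10.45 -20.25] turn [ 0.028  1.301 -0.277] rows>= 9.227199385601136
```

```bash
python3 -m pendant '[[0.6,-1,0,-1.7,0,0,0],[0.6,-3,0.5,-5.2,0,0,0],[0.6,-5,2,-8.7,0,0,0],[0.6,-7,5,-13,0,0,0],[0.6,-7.7,8.7,-17.1,0,0,0],[0.6,-7.7,12.4,-21,0,0,0],[0.6,-7.7,12.4,-21,0,0,0],[0.6,-7.7,12.4,-21,0,0,0]]' && python3 -m pendant '[[0.6,4,-1,-2,0.003,0.13,-0.028],[0.6,8,-2.1,-4,0.006,0.26,-0.055],[0.6,12,-3.1,-6.1,0.008,0.39,-0.083],[0.6,16,-4.2,-8.1,0.011,0.52,-0.111],[0.6,20,-5.2,-10.1,0.014,0.65,-0.139],[0.6,24,-6.3,-12.2,0.017,0.78,-0.166],[0.6,28,-7.3,-14.2,0.02,0.91,-0.194],[0.6,32,-8.4,-16.2,0.022,1.04,-0.222],[0.6,36,-9.4,-18.2,0.025,1.17,-0.249],[0.6,40.1,-10.4,-20.2,0.028,1.301,-0.277],[0.6,40.1,-10.4,-20.2,0.028,1.301,-0.277],[0.6,40.1,-10.4,-20.2,0.028,1.301,-0.277],[0.6,40.1,-10.4,-20.2,0.028,1.301,-0.277],[0.6,40.1,-10.4,-20.2,0.028,1.301,-0.277],[0.6,40.1,-10.4,-20.2,0.028,1.301,-0.277]]'
python3 - <<'E'
from h import *
from workcell import r
s=r.state();show(s);place(s,0,.09);place(s,0,.0)
E
```

```text
t: 36.2
eef_pos: [0.5712, -0.3553, 0.224]
tool_rot: [0.776, 0.576, -0.206, 0.153]
ft_force: [0.6, 0.4, -0.3]
gripper_width: 0.0587
gripper_force: 43.7
t: 37.7
eef_pos: [0.5993, 0.103, 0.1983]
tool_rot: [0.664, 0.642, 0.277, -0.264]
ft_force: [-0.8, -0.1, -0.8]
gripper_width: 0.0588
gripper_force: 43.7
37.7 [0.5993 0.103  0.1983] [[0.022, 0.706, 0.707], [0.999, -0.035, 0.005], [0.028, 0.707, -0.707]] F [-0.8 -0.1 -0.8] w 0.0588 43.7 q [ 0.69  0.79 -0.9   1.95 -0.35  0.61  0.23]
tcp [0.5985 0.104  0.1994]
shift [ 0.15 -0.08 -0.01] turn [-0.     0.002 -0.001] rows>= 0.03355109281615688
tcp [0.5976 0.0808 0.1125]
shift [-7.65 -0.13  4.49] turn [-0.     0.002 -0.001] rows>= 1.7737561866053313
```

```bash
python3 -m pendant '[[0.6,-1.1,-0.1,0.7,0,0,0],[0.6,-2.2,-0.1,1.4,0,0,0],[0.6,-3.1,-0.1,1.9,0,0,0],[0.6,-4.0,-0.1,2.45,0,0,0],[0.6,-4.8,-0.1,2.9,0,0,0],[0.6,-5.4,-0.1,3.25,0,0,0],[0.6,-6.0,-0.1,3.6,0,0,0],[0.6,-6.5,-0.1,3.85,0,0,0],[0.6,-7.0,-0.1,4.15,0,0,0],[0.6,-7.3,-0.1,4.3,0,0,0],[0.6,-7.3,-0.1,4.3,0,0,0]]'; python3 -m pendant '[[0.6,-0.17,0,0.1,0,0,0],[0.6,-0.35,0,0.2,0,0,0],[0.6,-0.35,0,0.2,0,0,0]]'; python3 -m pendant '[[0.6,-0.17,0,0.1,0,0,0],[0.6,-0.26,0,0.15,0,0,0],[0.6,-0.26,0,0.15,0,0,0]]'
```

```text
t: 38.8
eef_pos: [0.5974, 0.0824, 0.1151]
tool_rot: [0.664, 0.642, 0.277, -0.266]
ft_force: [-0.1, -0.2, -0.8]
gripper_width: 0.0586
gripper_force: 43.7
t: 39.1
eef_pos: [0.5976, 0.0818, 0.1119]
tool_rot: [0.664, 0.642, 0.277, -0.266]
ft_force: [0.8, 0.5, 0.9]
gripper_width: 0.059
gripper_force: 43.8
t: 39.4
eef_pos: [0.5977, 0.0829, 0.1116]
tool_rot: [0.663, 0.642, 0.278, -0.267]
ft_force: [-2.6, -0.3, 18.2]
gripper_width: 0.0588
gripper_force: 45.0
```

```bash
python3 -m pendant '[[0.6,0.2,0,-0.12,0,0,0],[0.4,0.2,0,-0.12,0,0,0],[0.2,0.2,0,-0.12,0,0,0],[0.1,0.2,0,-0.12,0,0,0],[0.1,0.2,0,-0.12,0,0,0],[0.1,0.2,0,-0.12,0,0,0],[0.1,0.2,0,-2,0,0,0],[0.1,0.2,0,-5,0,0,0],[0.1,0.2,0,-9,0,0,0],[0.1,0.2,0,-14,0,0,0],[0.1,0.2,0,-18,0,0,0],[0.1,0.2,0,-18,0,0,0]]'
python3 - <<'E'
from h import *
from workcell import r
s=r.state();show(s)
im=r.camera("side")[:,:,::-1].copy();cv2.imwrite("pics/s11.png",im)
b=r.camera("wrist")[:,:,::-1].copy();cv2.imwrite("pics/w11.png",b)
cv2.imwrite("pics/m11.png",np.hstack([cv2.resize(im[155:255,150:250],(400,400),interpolation=2),cv2.resize(b[0:300,100:400],(400,400))]))
plan(s,(.5306,.0128,.25),tool(-32));plan(s,(.52,-.12,.26),tool(-20))
E
```

```text
t: 40.6
eef_pos: [0.5949, -0.0502, 0.2396]
tool_rot: [0.666, 0.641, 0.278, -0.262]
ft_force: [-0.3, 0.2, 0.3]
gripper_width: 0.0765
gripper_force: 0.0
40.6 [ 0.5949 -0.0502  0.2396] [[0.024, 0.707, 0.707], [0.999, -0.042, 0.007], [0.035, 0.706, -0.708]] F [-0.3  0.2  0.3] w 0.0765 0.0 q [ 0.9   0.76 -0.88  1.82 -0.29  0.89  0.31]
shift [ 5.03 -6.68  3.48] turn [-0.196 -0.769  0.493] rows>= 6.2290601142392505
shift [-3.68 -7.18 -6.63] turn [-0.114 -0.78   0.294] rows>= 5.609470607773297
```

View pics/m11.png

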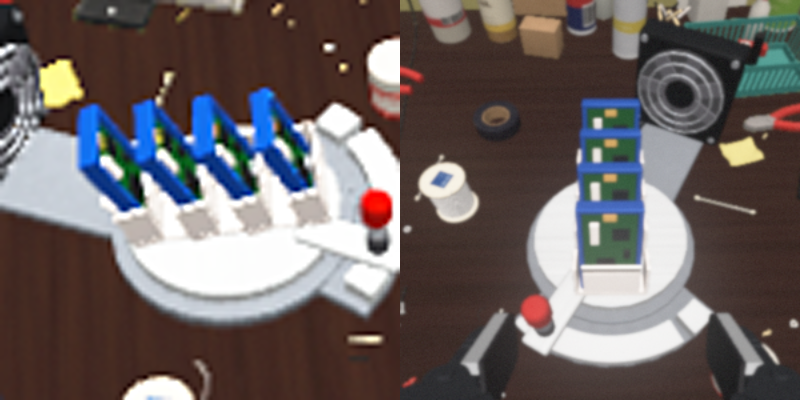

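All four carriers stand in their slots. Numeric check of the top-edge heights against a fully home carrier, using side-view mask rows:

Run:
```python
from h import *
from workcell import r
c=r.get_calibration("side");im=cv2.imread("pics/s11.png");m=cv2.inRange(cv2.cvtColor(im,cv2.COLOR_BGR2HSV),(100,120,50),(125,255,255))
rx=RX();z=np.array([0,0,1.]);ry=np.cross(z,rx);sn,cs=np.sin(np.radians(15)),np.cos(np.radians(15));u=rx*sn+z*cs;n=rx*cs-z*sn
for i in range(4):
    f=np.array([*AX,.046])+rx*(-.066+.044*i)
    q=proj(c,[f+.096*u+a*.008*n+b*.03*ry for b in(-1,1) for a in(1,-1)])
    lo,hi=int(q[:,0].min())-3,int(q[:,0].max())+4
    sub=m[150:int(q[:,1].max())+25,lo:hi];ys,xs=np.nonzero(sub)
    j=ys.argmin();print(i,'pred',np.round(q,1).tolist(),'top px',xs[j]+lo,ys[j]+150,'left px',xs.min()+lo)
```

```text
0 pred [[214.3, 176.4], [219.2, 175.0], [215.5, 190.7], [220.6, 189.3]] top px 215 177 left px 211
1 pred [[200.1, 177.8], [205.0, 176.4], [200.8, 192.2], [205.8, 190.8]] top px 201 178 left px 197
2 pred [[185.8, 179.2], [190.6, 177.8], [185.9, 193.7], [191.0, 192.3]] top px 185 180 left px 182
3 pred [[171.3, 180.6], [176.2, 179.2], [171.0, 195.3], [176.0, 193.8]] top px 172 181 left px 169
```

```bash
python3 -m pendant '[[0.2,0.8,-1.1,0.5,-0.033,-0.128,0.082],[0.2,1.7,-2.2,1.1,-0.065,-0.256,0.164],[0.2,2.5,-3.3,1.7,-0.098,-0.385,0.246],[0.2,3.4,-4.4,2.3,-0.13,-0.513,0.329],[0.2,4.2,-5.5,2.9,-0.163,-0.64,0.41],[0.2,5,-6.7,3.5,-0.196,-0.769,0.493],[0.2,5,-6.7,3.5,-0.196,-0.769,0.493],[0.2,5,-6.7,3.5,-0.196,-0.769,0.493],[0.2,5,-6.7,3.5,-0.196,-0.769,0.493],[0.2,5,-6.7,3.5,-0.196,-0.769,0.493],[0.2,5,-6.7,3.5,-0.196,-0.769,0.493]]'
python3 - <<'E'
from h import *
from workcell import r
s=r.state();show(s)
c=r.get_calibration("wrist");im=r.camera("wrist")[:,:,::-1].copy();cv2.imwrite("pics/w12.png",im)
for k in blobs(im,(0,150,90),(8,255,255),60)+blobs(im,(172,150,90),(180,255,255),60):
    (u,v),rad=cv2.minEnclosingCircle(k);print('red',u,v,rad,onz(c,(u,v),.085)[0],onz(c,(u,v),.095)[0])
plan(s,(.5306,.0128,.066),tool(-32))
cs=r.get_calibration("scene");print('pot',onz(cs,(286,208),.05))
E
```

```text
t: 41.8
eef_pos: [0.5276, 0.0155, 0.247]
tool_rot: [0.874, 0.487, -0.001, -0.003]
ft_force: [0.3, -0.3, 0.8]
gripper_width: 0.0683
gripper_force: 0.0
41.8 [0.5276 0.0155 0.247 ] [[0.526, 0.85, 0.001], [0.85, -0.526, -0.007], [-0.006, 0.004, -1.0]] F [ 0.3 -0.3  0.8] w 0.0683 0.0 q [ 0.09  0.36 -0.3   2.01  0.14  0.79 -0.85]
red 149.0 261.0 7.280210018157959 [ 0.35026339 -0.00566964  0.085     ] [ 0.3573502  -0.00294241  0.095     ]
red 264.0 178.0 10.198139190673828 [0.52964289 0.01015697 0.085     ] [0.53084904 0.01236535 0.095     ]
shift [-0.09  0.52 18.1 ] turn [-0.007 -0.001  0.004] rows>= 3.6212947407207343
pot [[ 0.72362347 -0.02770199  0.05      ]]
```

```bash
python3 -m pendant '[[0.2,0,0.5,4,0,0,0],[0.2,0,0.5,8,0,0,0],[0.2,0,0.5,11,0,0,0],[0.2,0,0.5,14,0,0,0],[0.2,0,0.5,16,0,0,0],[0.2,0,0.5,17.2,0,0,0],[0.2,0,0.5,18.1,0,0,0],[0.2,0,0.5,18.1,0,0,0],[0.5,0,0.5,18.1,0,0,0],[0.7,0,0.5,18.1,0,0,0],[1,0,0.5,18.1,0,0,0],[1,0,0.5,18.1,0,0,0],[1,0,0.5,18.1,0,0,0],[1,0,0.5,18.1,0,0,0],[1,0,0.5,18.1,0,0,0]]' 40
python3 - <<'E'
from h import *
from workcell import r
s=r.state();show(s)
p=s['eef_pos'][:2]-AX;print(np.hypot(*p),np.degrees(np.arctan2(p[1],p[0])))
R0=R.from_quat(s['tool_rot'])
for d in list(range(4,61,4))+[62,63,64]:
    t=np.radians(d);q=np.array([[np.cos(t),-np.sin(t)],[np.sin(t),np.cos(t)]])@p-p
    print(d,np.round(R0.inv().apply([*q,0])*100,2),round(-t,3))
E
```

```text
t: 43.35
eef_pos: [0.5323, 0.0147, 0.0676]
tool_rot: [0.873, 0.487, -0.0, -0.002]
ft_force: [0.6, -1.5, 5.7]
gripper_width: 0.0246
gripper_force: 38.9
43.35 [0.5323 0.0147 0.0676] [[0.525, 0.851, 0.002], [0.851, -0.525, -0.003], [-0.002, 0.003, -1.0]] F [ 0.6 -1.5  5.7] w 0.0246 38.9 q [-0.    0.63 -0.19  2.16  0.29  0.38 -0.98]
0.12793669147641037 -121.75338880240211
4 [ 0.03  0.89 -0.  ] -0.07
8 [ 0.12  1.78 -0.01] -0.14
12 [ 0.28  2.66 -0.01] -0.209
16 [ 0.49  3.53 -0.01] -0.279
20 [ 0.76  4.38 -0.01] -0.349
24 [ 1.1   5.21 -0.02] -0.419
28 [ 1.49  6.01 -0.02] -0.489
32 [ 1.93  6.78 -0.02] -0.559
36 [ 2.43  7.52 -0.02] -0.628
40 [ 2.98  8.23 -0.02] -0.698
44 [ 3.58  8.89 -0.02] -0.768
48 [ 4.22  9.51 -0.03] -0.838
52 [ 4.9  10.09 -0.03] -0.908
56 [ 5.62 10.62 -0.03] -0.977
60 [ 6.38 11.09 -0.03] -1.047
62 [ 6.77 11.31 -0.03] -1.082
63 [ 6.97 11.41 -0.03] -1.1
64 [ 7.17 11.51 -0.03] -1.117
```

```bash
python3 -m pendant '[[1,0,0,-0.4,0,0,0],[1,0,0,-0.8,0,0,0],[1,0,0,-1.2,0,0,0],[1,0,0,-1.6,0,0,0],[1,0,0,-1.6,0,0,0]]' 50 && python3 -m pendant '[[1,0.01,0.45,0,0,0,-0.035],[1,0.03,0.89,0,0,0,-0.07],[1,0.07,1.34,0,0,0,-0.105],[1,0.12,1.78,0,0,0,-0.14],[1,0.28,2.66,0,0,0,-0.209],[1,0.49,3.53,0,0,0,-0.279],[1,0.76,4.38,0,0,0,-0.349],[1,1.1,5.21,0,0,0,-0.419],[1,1.49,6.01,0,0,0,-0.489],[1,1.93,6.78,0,0,0,-0.559],[1,2.43,7.52,0,0,0,-0.628],[1,2.98,8.23,0,0,0,-0.698],[1,3.58,8.89,0,0,0,-0.768],[1,4.22,9.51,0,0,0,-0.838],[1,4.9,10.09,0,0,0,-0.908],[1,5.62,10.62,0,0,0,-0.977],[1,6,10.86,0,0,0,-1.012],[1,6.38,11.09,0,0,0,-1.047],[1,6.77,11.31,0,0,0,-1.082],[1,6.97,11.41,0,0,0,-1.1]]'; python3 -m pendant '[[1,0,0,0,0,0,0],[1,0,0,0,0,0,0]]'
python3 - <<'E'
from h import *
from workcell import r
s=r.state();show(s)
p=s['eef_pos'][:2]-AX;print(np.hypot(*p),np.degrees(np.arctan2(p[1],p[0])))
E
```

```text
t: 43.85
eef_pos: [0.5314, 0.0151, 0.0831]
tool_rot: [0.873, 0.488, -0.001, -0.003]
ft_force: [2.4, 0.1, -7.6]
gripper_width: 0.0242
gripper_force: 49.4
t: 45.85
eef_pos: [0.6656, 0.0134, 0.082]
tool_rot: [0.489, 0.872, -0.0, -0.002]
ft_force: [3.6, -3.4, -6.9]
gripper_width: 0.0242
gripper_force: 49.5
t: 46.05
eef_pos: [0.6658, 0.0135, 0.0821]
tool_rot: [0.489, 0.872, 0.0, -0.002]
ft_force: [4.9, -3.3, -7.5]
gripper_width: 0.0239
gripper_force: 49.6
46.05 [0.6658 0.0135 0.0821] [[-0.521, 0.853, 0.004], [0.853, 0.521, -0.002], [-0.003, 0.002, -1.0]] F [ 4.9 -3.3 -7.5] w 0.0239 49.6 q [ 0.23  0.76 -0.54  1.82  0.56  0.72 -0.07]
0.12839316389570218 -58.972925775461555
```

Turned by 62.8°. Lowering to feel for the pocket.

```bash
python3 -m pendant '[[1,0,0,0.3,0,0,0],[1,0,0,0.6,0,0,0],[1,0,0,0.9,0,0,0],[1,0,0,0.9,0,0,0]]'; python3 -m pendant '[[1,0,0,0.3,0,0,0],[1,0,0,0.55,0,0,0],[1,0,0,0.55,0,0,0]]'
```

```text
t: 46.45
eef_pos: [0.6662, 0.0137, 0.0731]
tool_rot: [0.489, 0.872, 0.001, -0.002]
ft_force: [6.1, -3.3, -8.8]
gripper_width: 0.0241
gripper_force: 49.5
t: 46.75
eef_pos: [0.6664, 0.0138, 0.068]
tool_rot: [0.489, 0.872, 0.001, -0.001]
ft_force: [6.3, -4.3, -6.4]
gripper_width: 0.0242
gripper_force: 49.7
```

```bash
python3 -m pendant '[[0.75,0,0,0,0,0,0],[0.6,0,0,0,0,0,0],[0.4,0,0,0,0,0,0],[0.2,0,0,0,0,0,0],[0.2,0,0,0,0,0,0],[0.2,0,0,-3,0,0,0],[0.2,0,0,-7,0,0,0],[0.2,0,0,-11,0,0,0],[0.2,0,0,-15,0,0,0],[0.2,0,0,-18,0,0,0],[0.2,0,0,-18,0,0,0]]'; python3 -m pendant '[[0.2,-4,0,0,0,0,0],[0.2,-8,0,0,0,0,0],[0.2,-12,0,-2,0,0,0],[0.2,-16,0,-4,0,0,0],[0.2,-16,0,-4,0,0,0],[0.2,-16,0,-4,0,0,0]]'
python3 - <<'E'
from h import *
from workcell import r
show(r.state())
C={n:r.get_calibration(n) for n in("scene","side")};K={}
for n,c in C.items():
    im=r.camera(n)[:,:,::-1].copy();cv2.imwrite(f"pics/{n}F.png",im)
    P=proj(c,[.667,.012,.085])[0]
    b=blobs(im,(0,150,100),(8,255,255),8)+blobs(im,(174,150,100),(180,255,255),8)
    k=min((cv2.minEnclosingCircle(k)[0] for k in b),key=lambda q:np.hypot(*(np.array(q)-P)),default=None);K[n]=k;print(n,'pred',P,'meas',k)
    m=cv2.inRange(cv2.cvtColor(im,cv2.COLOR_BGR2HSV),(100,120,50),(125,255,255))
    a=np.radians(63-2.);rx=np.array([-np.sin(a),np.cos(a),0]);z=np.array([0,0,1.]);u=rx*.2588+z*.9659;ry=np.cross(z,rx)
    for i in range(4):
        f=np.array([*AX,.046])+rx*(-.066+.044*i)
        q=proj(c,[f+.096*u+b*.03*ry for b in(-1,-.5,0,.5,1)])
        print(i,[(int(x),int(y),int(m[int(y)-2:int(y)+3,int(x)-2:int(x)+3].max()>0),) for x,y in q])
k=tri(C["scene"],K["scene"],C["side"],K["side"]);p=k[:2]-AX;print(k,np.degrees(np.arctan2(p[1],p[0])))
E
```

```text
t: 47.85
eef_pos: [0.6676, 0.0148, 0.2525]
tool_rot: [0.489, 0.872, 0.002, 0.0]
ft_force: [0.0, -0.1, -0.2]
gripper_width: 0.0686
gripper_force: 0.0
t: 48.45
eef_pos: [0.7492, -0.1237, 0.2858]
tool_rot: [0.49, 0.872, 0.0, -0.003]
ft_force: [0.1, 0.8, -0.2]
gripper_width: 0.0684
gripper_force: 0.0
48.45 [ 0.7492 -0.1237  0.2858] [[-0.52, 0.854, 0.006], [0.854, 0.52, -0.003], [-0.005, 0.004, -1.0]] F [ 0.1  0.8 -0.2] w 0.0684 0.0 q [ 0.44  0.67 -0.64  1.42  0.41  1.19  0.3 ]
scene pred [274.21725845 188.56879965] meas (275.0, 187.0)
0 [(280, 150, 0), (277, 153, 0), (274, 155, 0), (271, 158, 1), (267, 160, 1)]
1 [(271, 142, 0), (268, 145, 0), (265, 147, 0), (262, 150, 1), (259, 152, 1)]
2 [(263, 134, 0), (260, 136, 0), (256, 139, 0), (253, 141, 0), (250, 144, 0)]
3 [(254, 126, 0), (251, 128, 0), (248, 131, 0), (245, 133, 0), (241, 136, 0)]
side pred [237.70598705 175.95231151] meas (237.60169982910156, 174.85592651367188)
0 [(200, 172, 1), (204, 173, 1), (209, 174, 1), (213, 175, 1), (218, 177, 1)]
1 [(194, 182, 1), (198, 183, 1), (203, 184, 1), (207, 185, 1), (212, 187, 1)]
2 [(188, 192, 1), (192, 193, 1), (197, 195, 1), (201, 196, 1), (206, 197, 1)]
3 [(181, 203, 1), (186, 204, 1), (190, 205, 1), (195, 207, 1), (200, 208, 1)]
[0.66754809 0.01361222 0.09118958] -58.269812236926654
```

Side view: the top edge of every carrier sits where a home carrier's should be at the drying stop, and the knob sits about 10 mm lower than at the start, so the plunger is home. The scene camera's view of the carriers did not match and is probably blocked by the arm. Handing in.

```bash
python3 -c "
from workcell import r
print(r.job_done())"
```

```text
the job is handed in; nothing more can be done
None
```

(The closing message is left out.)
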